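# Torque the paint filter cap with a break-over wrench

### The arm

A 6-joint arm with a two-finger parallel gripper is mounted at the origin on a cart in front of the work surface, level with it; the furniture and walls round the work are solid. World frame = base frame: x ahead of the robot, y to its left, z up, the work surface at z = 0. Lengths are in mm, angles in rad, forces in N, time in s.
With the tool pointing down it reaches from about 275 to 1000 mm from the base axis. Payload 8.4 kg.
Tool frame: the origin (TCP) lies between the finger pads; the fingertips stand 8 mm ahead of it and the grasp point (between the pads) lies 11 mm behind it (tcp_to_tips is the distance from the TCP to the fingertips, in mm); z points along the fingers, y is the line along which they close (so a half turn about z gives the same grasp; the last joint's range is limited). The gripper opens to 85 mm and grips with 20 to 120 N. Pads are 22 mm wide; open, the fingers measure 114 mm over their backs; the gripper's body (76 mm by 85 mm) begins 54 mm behind the grasp point. The pads swing forward as they close: fully open they stand 13 mm farther back than shut.
Start: joints at [1.261, 0.353, 1.633, -0, 1.155, -0.002], TCP at [189.35, 595.629, 239.281] pointing down, gripper open.
Joint ranges: [-2.63, 2.63], [-0.92, 2.1], [0.06, 2.66], [-1.3, 4.44], [0, 2.69], [-3.02, 3.02]. Speed limits (rad/s): [2.22, 2.22, 2.79, 3.14, 3.14, 3.14].

### API

Orientations are given as [roll, pitch, yaw] about the fixed x, y, z axes, in that order (R = Rz(yaw) Ry(pitch) Rx(roll)).
In Python, from rig import * gives the robot as it stands.
- The arm moves only by the tool step_arm, never from a script. Its argument "motion" is a list of rows, each an object with "claw": the finger opening in mm, from 0 to 85.4; "delta_pos": the shift along the tool's x, y, z in mm, a list of three; "turn": the turn about the tool's z in rad. In form: [{"claw": claw, "delta_pos": [dx, dy, dz], "turn": turn}, ...]. A call has 1 to 8 rows; each row shifts and turns the commanded pose from where the row before left it, along the tool's axes as they then stand; what a row does not reach is not made up. A row lasts 1/12 s, in which the tool goes at most 41.7 mm and 7.16 degrees, less where a joint would pass 70% of its speed; a pose out of reach is approached as far as the arm can. A call is refused whole if a number of a shift passes 41.7 or a number of a turn 0.125, either way. A call with a gripper value outside its range is refused whole. The fingers move at their own pace and stop on an object; "force" is the grip in N (left out, the last holds). Time passes only in rows, so rows that do not move let the fingers close. It gives the time, the measured TCP pose, the force, the opening and the grip force at its end, in the units of the state.
- sense(): the state, without advancing time (a new reading comes with each control period).
- grab_frame(name): name is "scene" or "top" or "wrist"; returns a dict with "img" (400x640x3 uint8, red, green, blue), "vertical_fov" (degrees; the focal length in pixels is half the picture's height over the tangent of half this angle, whatever the lens; pixels are square), "cx", "cy" (the principal point, pixels), "D" ([k1, k2, p1, p2, k3] as OpenCV has them; the pictures are not rectified), "R" (3x3) and "t" (3): a world point X has camera coordinates R X + t. Camera axes: x right, y down, z forward; pixel columns grow to the right and rows downward; lengths in mm; the calibration is good to about 2 mm. A picture is of the moment at which its call begins. There is no depth.
- sign_off(): hands the job in; it is judged then, once.
The state is a dict: "clock": time; "qpos": joint angles; "qvel": joint speeds; "joint_efforts": joint torques, N m; "eef_pos": TCP position; "tcp_rot": TCP orientation; "contact_force": force on the tool from outside, world axes, zero at the start; "wrist_torque": the same for the moment, N m; "opening": opening from 0.0 (shut) to 1.0 (fully open); "grasp_force": force on a finger pad.
Only numpy, scipy, OpenCV 4.12 (cv2) and the standard library are available. Lean on these libraries where they do the work, as an engineer would, in place of code of your own. Each camera call takes 0.05 s, during which the arm holds its last target. There are 200 camera calls.

### The job

The strainer in the paint filter has just been changed: take the preset break-over wrench from the blue mat, push its open jaw fully onto the hexagon of the filter cap and tighten clockwise (seen from above) until the wrench breaks over at its joint. Stop pulling as soon as it gives, well before the handle folds to its stop, then take the wrench off without loosening the cap again and lay it back on the mat. Do not knock over or push aside the things standing around.

Things in the scene. Friction and masses are not known exactly. Their poses are not given: they have to be found in the camera images.
- wrench: handle of the break-over wrench: ribbed black grip with a red butt ring, 26 mm wide, 30 mm high; origin on its underside, +x along it to the jaw, z up. Grip from x = -80 to +36 mm, then a 20 mm wide neck to the break joint at x = +66 mm. Whole wrench 217 mm, about 0.47 kg, balance at about x = +20 mm
- jaw (a point): centre of the open jaw at half its thickness: 118 mm ahead of the handle's origin, 15 mm above its underside, 52 mm past the break joint. x points out of the mouth. Mouth 49 mm wide; prongs 12 mm wide, 14 mm thick, flared from 9 mm past this point to 58 mm at their tips, 19 mm past it; flat back of the mouth 28 mm behind it; head 77 mm wide
- head (a joint): break joint of the wrench, upright axis: 0 = straight, grows as the handle folds clockwise (seen from above) against the jaw head, stop at 0.55 rad. It holds straight up to about 0.65 N m at the joint (10 N at the origin of the handle), then snaps: its resistance falls to 0.4 N m at 0.3 rad. Let go, it springs back straight
- cap_hex (a point): centre of the brass hexagon on the filter's screw cap, at half its height; turns with the cap. 46 mm across flats, 53 mm over corners, 21 mm high; cap flange (84 mm across) 10.5 mm below. Its x axis is square to a flat (flats every 60 degrees). The jaw slides on sideways with its x at 30 degrees plus a multiple of 60 to this x; pushed home its back meets a corner, centres within 2 mm
- cap_mark (a point): red witness mark on the cap's steel flange, 36 mm from the cap's axis, turning with it. The cap turns against a steady 0.3 N m until it comes home on its gasket after some 0.5 to 0.85 rad clockwise, differently each time; there it stops, with only the give of the gasket
- filter: paint filter bolted down: grey foot 116 x 100 mm, 10 mm thick, aluminium bowl 82 mm across, brass couplers sticking out 106 mm from the axis along its own +x and -x, up to 48 mm high; origin under the middle of the foot, the cap's axis is its z axis
- mat: flat blue bench mat, 290 x 150 mm (its x and y), 3 mm thick, fixed; origin under its middle
- strainer: old strainer element, upright steel cylinder with orange end, 38 mm across, 70 mm high, loose; origin under its middle
- bottle: white squeeze bottle with teal nozzle, 60 mm across, 152 mm high, loose; origin under its middle
- pot: black mixing pot, 106 mm across, 93 mm high, loose; origin under its middle
- tin: small paint tin, 62 mm across, 68 mm high, loose; origin under its middle
- colour_terminal: computer screen on a pole at the right of the work, fixed, 334 x 376 x 443 mm, origin under it; arm and hand must stay clear of it, passing on the robot's side of it; the robot starts to its right
- cup_purple: tall black-lidded paint cup behind the mat, fixed, 100 mm across, 165 mm high; origin under its middle
- gasket (a joint): rubber gasket ring under the cap, seen only as a thin black line: it winds up with the torque on the cap, 0.125 rad for each N m, clockwise positive, and springs back. Reads about 0.04 while the cap is turning freely and 0 untouched; more than that only when the cap has come home

How it is judged:
By the outcome, as a careful person would: the job done as asked, in the order asked, and still so for the second after the job is handed in, with the robot touching nothing.
It also fails if it takes over 72 s, if anything falls off the work surface, if the arm or the gripper's body presses on something with over 40 N, if the wrist force passes 120 N, or if a joint passes its speed limit or range.

## Working session

There is one attempt and no reset: what is moved stays moved. The work goes in short steps, Python scripts to look and compute and a tool call to move; the robot and the scene stay as the last step left them, time stands still between calls to the robot, and variables do not carry over. Pictures are saved under pics/ and viewed, at most 12 in all, crops included, and the job is handed in when it is done.

Besides the shell and the picture viewer there is one more tool, called after "Emit:" as a command line: name --argument value ..., lists and objects as JSON in quotes. step_arm: Moves the arm, as the interface text tells. Its arguments: {"type":"object","properties":{"motion":{"type":"array","items":{"type":"object","properties":{"claw":{"type":"number"},"delta_pos":{"type":"array","items":{"type":"number"}},"turn":{"type":"number"}}}},"force":{"type":"number"}},"required":["motion"]}

```bash
mkdir -p pics; ls
cat > h.py <<'E'
from rig import *
import numpy as np, cv2, pickle
def snap(n,f=None):
    d=grab_frame(n); 
    if f: cv2.imwrite('pics/'+f+'.png',d['img'][:,:,::-1]); pickle.dump(d,open('pics/'+f+'.pkl','wb'))
    return d
def K(d):
    f=200/np.tan(np.radians(d['vertical_fov'])/2); return np.array([[f,0,d['cx']],[0,f,d['cy']],[0,0,1.]])
def ray(d,uv):
    p=cv2.undistortPoints(np.array(uv,float).reshape(-1,1,2),K(d),np.array(d['D'],float)).reshape(-1,2)
    R=np.array(d['R']);v=np.c_[p,np.ones(len(p))]@R; return -R.T@np.array(d['t']),v
def onz(d,uv,z):
    c,v=ray(d,uv); s=(np.asarray(z)-c[2])/v[:,2]; return c+v*s[:,None] if np.ndim(s) else c+v*s
def tri(ds,uvs):
    A=np.zeros((3,3));b=np.zeros(3)
    for d,u in zip(ds,uvs):
        c,v=ray(d,[u]);v=v[0]/np.linalg.norm(v[0]);P=np.eye(3)-np.outer(v,v);A+=P;b+=P@c
    return np.linalg.solve(A,b)
def proj(d,X):
    return cv2.projectPoints(np.array(X,float).reshape(-1,3),cv2.Rodrigues(np.array(d['R'],float))[0],np.array(d['t'],float),K(d),np.array(d['D'],float))[0].reshape(-1,2)
def load(f): return pickle.load(open('pics/'+f+'.pkl','rb'))
E
python3 - <<'E'
from h import *
for n in ['scene','top','wrist']:
    d=snap(n,n+'0'); print(n,-np.array(d['R']).T@d['t'],d['vertical_fov'])
print(sense())
a=cv2.imread('pics/scene0.png');b=cv2.imread('pics/top0.png')
E
```

```text
pics
scene [257.46209379 607.47737566 982.32855751] 55.99365136382575
top [ 304.99640943  -43.33366352 1473.70323604] 43.520781500058206
wrist [119.52745682 617.41021509 374.31263045] 68.21585282549317
{'clock': 0.15, 'qpos': array([ 1.26059304e+00,  3.53451913e-01,  1.63393245e+00, -5.50874272e-06,
        1.15521627e+00, -2.39428158e-03]), 'qvel': array([-1.63435652e-03, -1.47227979e-03, -4.85367320e-03, -3.95951495e-04,
        7.56990401e-04,  3.87488237e-05]), 'joint_efforts': array([-3.07339942e-04, -6.05638933e+01, -3.42338991e+01,  2.60386503e-05,
        6.18963430e-03,  5.23336348e-05]), 'eef_pos': array([189.25119648, 595.30062602, 238.77054884]), 'tcp_rot': array([-3.14058467e+00,  2.62421315e-06,  2.83378588e+00]), 'contact_force': array([ 0.0685292 , -0.37171139,  0.03964116]), 'wrist_torque': array([ 0.00379007,  0.02923839, -0.02184173]), 'grasp_force': 0.0, 'opening': 1.0023171455230695}
```

View pics/scene0.png

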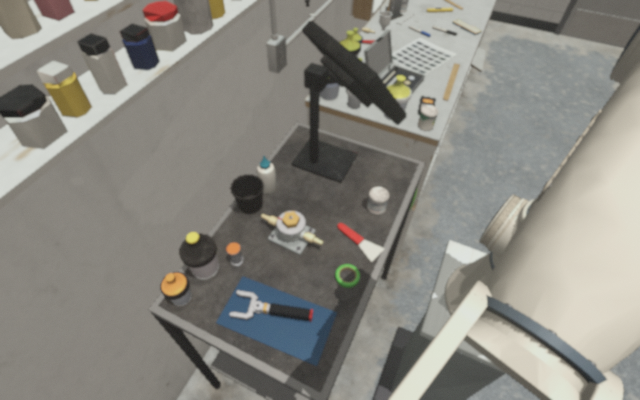

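View pics/top0.png

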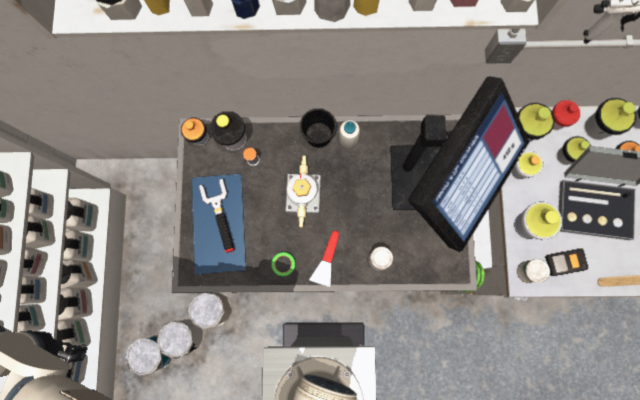

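The scene view shows the wrench on the blue mat, with its jaw at (245,303) and butt at (311,314), and the filter hexagon at (291,219). In the top view the jaw is at (213,193), the butt at (230,249) and the hexagon at (301,188). The pot is at (318,127), the bottle at (349,130) and the strainer at (251,156).

Run:
```python
from h import *
t=load('top0');s=load('scene0')
np.set_printoptions(precision=1,suppress=True)
print('butt',tri([t,s],[(230,249),(311,314)]),'hex',tri([t,s],[(301.5,188),(291,219)]))
print('neckstart',tri([t,s],[(219,219),(271,310)]))
for n,p,z in [('butt',(230,249),30),('joint',(217,208),20),('hex',(301,188),80),('pot',(318,127),93),('bottle',(349,130),152),('strainer',(251,156),70),('cupp',(226,128),165),('tin',(382,257),68),('coupA',(304,160),40),('coupB',(301,221),40),('orange cup',(192,130),100)]:
    print(n,onz(t,[p],z)[0])
print('mat',onz(t,[(194,178),(240,176),(245,270),(195,273)],3))
R=np.array(load('wrist0')['R']);print(R)
from scipy.spatial.transform import Rotation as Ro
st=sense();print(Ro.from_euler('xyz',st['tcp_rot']).as_matrix(), st['eef_pos'])
```

```text
butt [427.8 253.   17.6] hex [594.8  41.   83.4]
neckstart [522.3 289.3  18.7]
butt [426.7 250.5  30. ]
joint [548.9 294.2  20. ]
hex [594.   42.2  80. ]
pot [770.   -7.5  93. ]
bottle [740.3 -94.2 152. ]
strainer [692.5 188.1  70. ]
cupp [746.3 242.6 165. ]
tin [ 397.5 -183.2   68. ]
coupA [686.6  35.8  40. ]
coupB [504.9  44.6  40. ]
orange cup [763.6 354.8 100. ]
mat [[644.4 370.8   3. ]
 [649.  231.4   3. ]
 [367.4 210.4   3. ]
 [359.8 356.8   3. ]]
[[ 0.3  1.  -0. ]
 [ 0.9 -0.3  0.3]
 [ 0.3 -0.1 -1. ]]
[[-1.   0.3 -0. ]
 [ 0.3  1.  -0. ]
 [-0.  -0.  -1. ]] [189.3 595.3 238.8]
```

View pics/wrist0.png

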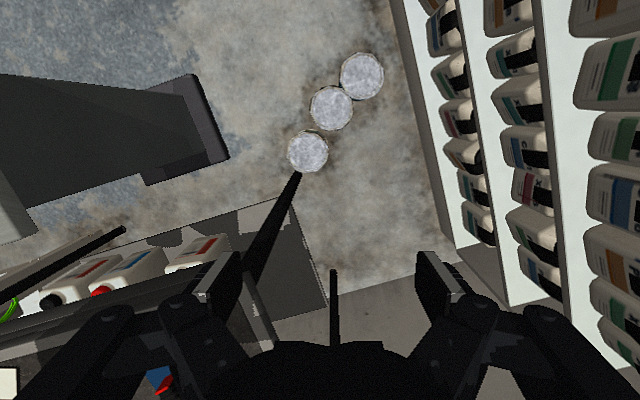

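The wrist view shows only floor and shelves at the start, with the mat's edge at the bottom left. I'll write a small move planner and go above the wrench.

```bash
cat >> h.py <<'E'
def plan(way,claw,step=40,ts=.115,start=None):
    """way: list of (x,y,z,yaw). prints rows in calls of 8, assumes tool down; shift before turn"""
    import json
    st=sense(); p=np.array(st['eef_pos'],float); yaw=st['tcp_rot'][2]
    if start is not None: p=np.array(start[:3],float); yaw=start[3]
    rows=[]
    for w in way:
        w=np.array(w,float); dy=(w[3]-yaw+np.pi)%(2*np.pi)-np.pi
        n=max(1,int(np.ceil(max(np.linalg.norm(w[:3]-p)/step,abs(dy)/ts))))
        p0,y0=p.copy(),yaw
        for i in range(1,n+1):
            g=p0+(w[:3]-p0)*i/n-p
            c,s=np.cos(yaw),np.sin(yaw)
            d=np.round([c*g[0]+s*g[1], s*g[0]-c*g[1], -g[2]],1)
            t=round(-(y0+dy*i/n-yaw),4)
            p=p+np.array([c*d[0]+s*d[1],s*d[0]-c*d[1],-d[2]]); yaw-=t
            rows.append({"claw":claw,"delta_pos":[float(v)+0. for v in d],"turn":t})
    for i in range(0,len(rows),8): print(json.dumps(rows[i:i+8]))
E
python3 -c "
from h import *
plan([(480,270,240,.34+np.pi)],85)"
```

```text
[{"claw": 85, "delta_pos": [-34.1, -20.2, -0.1], "turn": -0.0589}, {"claw": 85, "delta_pos": [-33.0, -22.1, -0.1], "turn": -0.0589}, {"claw": 85, "delta_pos": [-31.5, -24.1, -0.1], "turn": -0.0589}, {"claw": 85, "delta_pos": [-30.1, -25.8, -0.1], "turn": -0.0589}, {"claw": 85, "delta_pos": [-28.5, -27.6, -0.2], "turn": -0.0589}, {"claw": 85, "delta_pos": [-26.8, -29.2, -0.1], "turn": -0.0588}, {"claw": 85, "delta_pos": [-25.0, -30.8, -0.1], "turn": -0.0589}, {"claw": 85, "delta_pos": [-23.2, -32.2, -0.1], "turn": -0.0589}]
[{"claw": 85, "delta_pos": [-21.3, -33.4, -0.1], "turn": -0.0589}, {"claw": 85, "delta_pos": [-19.3, -34.7, -0.1], "turn": -0.0589}, {"claw": 85, "delta_pos": [-17.2, -35.7, -0.1], "turn": -0.0589}]
```

Emit:
step_arm --motion '[{"claw": 85,"delta_pos": [-34,-20,0],"turn": -0.059},{"claw": 85,"delta_pos": [-33,-22,0],"turn": -0.059},{"claw": 85,"delta_pos": [-31.5,-24,0],"turn": -0.059},{"claw": 85,"delta_pos": [-30,-26,0],"turn": -0.059},{"claw": 85,"delta_pos": [-28.5,-27.5,0],"turn": -0.059},{"claw": 85,"delta_pos": [-27,-29,0],"turn": -0.059},{"claw": 85,"delta_pos": [-25,-31,0],"turn": -0.059},{"claw": 85,"delta_pos": [-23,-32,0],"turn": -0.059}]'

```text
clock: 0.82
eef_pos: [401.6, 357.9, 239.3]
tcp_rot: [-3.142, -0.0, -2.974]
contact_force: [1.4, -0.1, 0.4]
opening: 0.996
grasp_force: 0.0
```

Emit:
step_arm --motion '[{"claw": 85,"delta_pos": [-21,-33.5,0],"turn": -0.059},{"claw": 85,"delta_pos": [-19,-34.5,0],"turn": -0.059},{"claw": 85,"delta_pos": [-17,-35.5,0],"turn": -0.059},{"claw": 85,"delta_pos": [0,0,0],"turn": 0},{"claw": 85,"delta_pos": [0,0,0],"turn": 0}]'

```text
clock: 1.23
eef_pos: [480.3, 269.5, 239.0]
tcp_rot: [-3.142, -0.0, -2.804]
contact_force: [-0.2, -0.2, -0.5]
opening: 0.992
grasp_force: 0.0
```

```bash
python3 -c "
from h import *
snap('wrist','w1');s=sense();print(s['clock'],s['eef_pos'],s['tcp_rot'],s['qpos'])"
```

```text
1.2833 [479.42989251 270.55425078 239.02917608] [ 3.14136066e+00 -6.80865283e-04 -2.80318297e+00] [ 5.10839917e-01  2.38236041e-01  1.79367051e+00  3.85535396e-04
  1.11031709e+00 -1.39853744e+00]
```

View pics/w1.png

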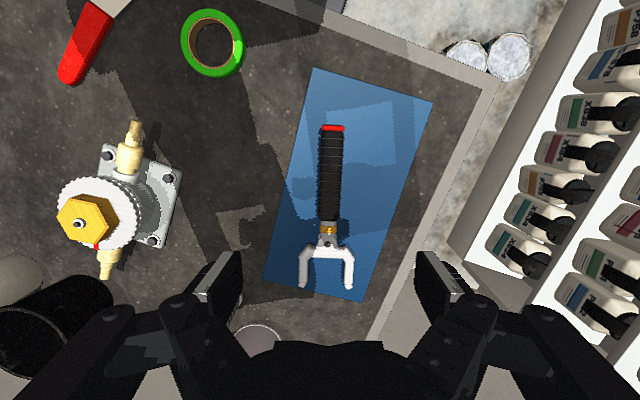

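The wrist view shows the wrench with its red butt at (334,127), joint at (328,230) and prong tips at (304,288) and (351,287). The hexagon is at (87,220) with the red mark at (97,245). Next I'll look from over the filter for a second baseline.

```bash
python3 -c "
from h import *
plan([(555,30,239,-2.803)],85)"
```

```text
[{"claw": 85, "delta_pos": [1.2, -36.0, 0.0], "turn": -0.0}, {"claw": 85, "delta_pos": [1.3, -36.0, 0.0], "turn": -0.0001}, {"claw": 85, "delta_pos": [1.2, -36.0, 0.0], "turn": 0.0}, {"claw": 85, "delta_pos": [1.2, -36.0, 0.0], "turn": -0.0}, {"claw": 85, "delta_pos": [1.2, -36.0, 0.0], "turn": -0.0}, {"claw": 85, "delta_pos": [1.3, -36.0, 0.0], "turn": -0.0001}, {"claw": 85, "delta_pos": [1.2, -36.0, 0.0], "turn": 0.0}]
```

Emit:
step_arm --motion '[{"claw": 85,"delta_pos": [0,-36,0],"turn": 0},{"claw": 85,"delta_pos": [0,-36,0],"turn": 0},{"claw": 85,"delta_pos": [0,-36,0],"turn": 0},{"claw": 85,"delta_pos": [0,0,0],"turn": 0}]'

```text
clock: 1.62
eef_pos: [516.0, 166.3, 239.2]
tcp_rot: [-3.14, -0.0, -2.802]
contact_force: [0.3, -0.1, -0.9]
opening: 0.997
grasp_force: 0.0
```

```bash
python3 -c "
from h import *
snap('wrist','w2');s=sense();print(s['clock'],s['eef_pos'],s['tcp_rot'])"
```

```text
1.6667 [515.41231371 168.35009704 239.20067148] [-3.14142830e+00 -3.36423708e-04 -2.80256005e+00]
```

Emit:
step_arm --motion '[{"claw": 85,"delta_pos": [0,-36,0],"turn": 0},{"claw": 85,"delta_pos": [0,-36,0],"turn": 0},{"claw": 85,"delta_pos": [0,-36,0],"turn": 0},{"claw": 85,"delta_pos": [0,-36,0],"turn": 0},{"claw": 85,"delta_pos": [0,0,0],"turn": 0}]'

```text
clock: 2.08
eef_pos: [565.0, 31.1, 239.3]
tcp_rot: [-3.14, 0.001, -2.802]
contact_force: [0.0, 0.2, -0.4]
opening: 0.995
grasp_force: 0.0
```

```bash
python3 -c "
from h import *
d=snap('wrist','w3');s=sense();print(s['clock'],s['eef_pos'],s['tcp_rot'])
a=cv2.imread('pics/w2.png');b=cv2.imread('pics/w3.png')
print(proj(d,[595,41,83]))
u=proj(d,[595,41,83])[0].astype(int)
def crop(im,u,r=66):
    x,y=np.clip(u[0]-r,0,640-2*r),np.clip(u[1]-r,0,400-2*r);print(x,y);return cv2.resize(im[y:y+2*r,x:x+2*r],(396,396),interpolation=cv2.INTER_CUBIC)
A=crop(b,u);w=proj(load('w2'),[540,290,15])[0].astype(int);B=crop(a,w)
cv2.imwrite('pics/c1.png',np.hstack([A,B]))"
```

```text
2.1333 [564.1038454   33.19784128 239.17637799] [ 3.14154468e+00  1.04756307e-04 -2.80239194e+00]
[[327.58367442 216.07228137]]
261 150
345 156
```

View pics/c1.png

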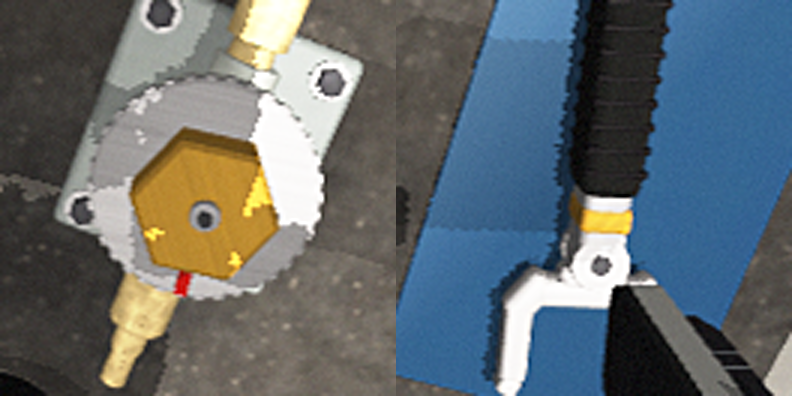

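The left crop shows the hexagon top with corners at about (179,140), (259,155), (278,222), (222,278), (146,262) and (131,194). The right crop shows the wrench's hinge pin at (205,265), with the head's left prong visible.

```bash
python3 -c "
from h import *
a=cv2.imread('pics/w1.png');b=cv2.imread('pics/w2.png')
z=lambda im,x,y,w,h:cv2.resize(im[y:y+h,x:x+w],(w*4,h*4),interpolation=cv2.INTER_CUBIC)
d=load('w2');print(proj(d,[425,251,20]))
u=proj(d,[425,251,20])[0].astype(int);print(u)
A=z(a,295,180,70,120);B=z(a,300,115,65,60);C=z(b,max(u[0]-30,0),max(u[1]-25,0),65,60);D=z(a,50,180,65,120)
print(max(u[0]-30,0),max(u[1]-25,0))
cv2.imwrite('pics/c2.png',np.hstack([A,np.vstack([B,C]),D]))"
```

```text
[[422.65643584 126.10067812]]
[422 126]
392 101
```

View pics/c2.png

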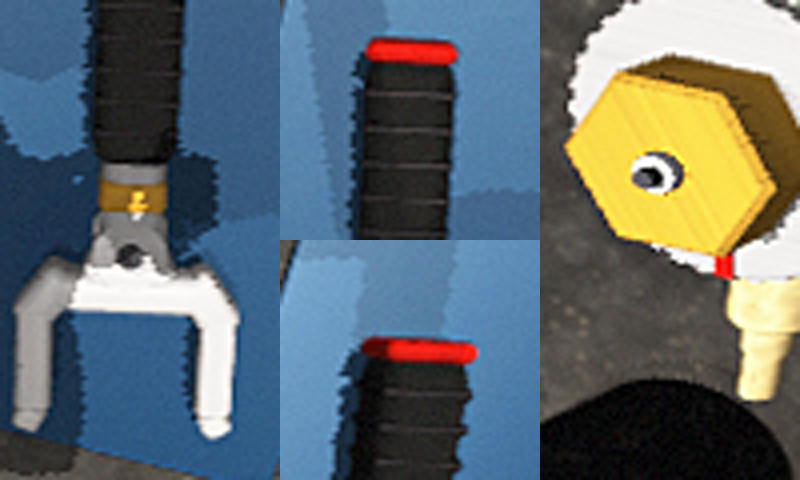

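The crops give the pin in w1 at (327.5,244), the butt at (333,128) in w1 and (427,128.5) in w2, and the prong tips in w1 at (302,287) and (349,288). They also show the hexagon's corners in w1.

Run:
```python
from h import *
from scipy.optimize import least_squares
np.set_printoptions(precision=2,suppress=True)
d1,d2,d3=[load(f) for f in('w1','w2','w3')]
print('pin',tri([d1,d2],[(327.5,244),(413.3,244.3)]),'butt',tri([d1,d2],[(333,128),(427,128.5)]))
print('tips at z18',onz(d1,[(302,287),(348.75,288)],25),'pin18',onz(d1,[(327.5,244)],23),onz(d2,[(413.3,244.3)],23))
print('butt30',onz(d1,[(333,128)],33),onz(d2,[(427,128.5)],33))
h3=np.array([(179,140),(259,155),(278,222),(222,278),(146,262),(131,194)])/3+[261,150]
h1=np.array([(70,198),(95.5,203),(109,227),(94.5,243.75),(68.75,240),(56.75,216.75)])
def corners(p): a=p[3]-np.arange(6)*np.pi/3; return np.c_[p[0]+26.55*np.cos(a),p[1]+26.55*np.sin(a),np.full(6,p[2])]
for s in (1,-1):
  def f(p,use):
    a=p[3]+s*np.arange(6)*np.pi/3; c=np.c_[p[0]+26.55*np.cos(a),p[1]+26.55*np.sin(a),np.full(6,p[2])]
    r=[]
    if 3 in use:r.append(proj(d3,c)-h3)
    if 1 in use:r.append(proj(d1,c)-h1)
    return np.concatenate(r).ravel()
  for a0 in(0,1,2,3,4,5):
    for use in ((3,),(1,3)):
      r=least_squares(f,[595,41,90,a0],args=(use,))
      if r.cost<60: print(s,use,r.x,r.x[3]%(np.pi/3),r.cost, np.abs(r.fun).max())
# refine mark
```

```text
pin [563.02 297.91  30.95] butt [425.99 256.65  21.06]
tips at z18 [[637.41 287.32  25.  ]
 [617.87 347.71  25.  ]] pin18 [[566.68 299.18  23.  ]] [[565.56 301.44  23.  ]]
butt30 [[425.64 256.31  33.  ]] [[426.56 252.73  33.  ]]
-1 (1, 3) [596.16  42.41  91.29  -2.51] 0.6291166363255638 8.25002478652214 1.8935027768003465
-1 (1, 3) [596.16  42.41  91.29   3.77] 0.6291166567305335 8.25002478652064 1.8935022575574862
-1 (3,) [596.47  42.55  89.07   3.77] 0.6300911420602893 3.977124772472783 1.4645642366559741
-1 (1, 3) [596.16  42.41  91.29   3.77] 0.6291166629846259 8.250024786521063 1.8935020865377226
-1 (3,) [596.47  42.55  89.07   3.77] 0.6300911433434992 3.9771247724729117 1.4645642549779723
-1 (1, 3) [596.16  42.41  91.29   3.77] 0.629116668486079 8.250024786521493 1.8935019945081137
-1 (3,) [596.47  42.55  89.07   3.77] 0.6300911411657488 3.977124772472613 1.4645641106645826
-1 (1, 3) [596.16  42.41  91.29   3.77] 0.6291166566129893 8.250024786520836 1.8935022511400916
-1 (3,) [596.47  42.55  89.07   3.77] 0.6300911429864182 3.9771247724729193 1.4645642851472758
-1 (1, 3) [596.16  42.41  91.29   3.77] 0.6291166555654006 8.250024786520374 1.893502270950961
```

```bash
python3 -c "
from h import *
plan([(512,282.5,120,-2.838),(512,282.5,50,-2.838)],60)"
```

```text
[{"claw": 60, "delta_pos": [-4.2, 31.6, 14.9], "turn": 0.0045}, {"claw": 60, "delta_pos": [-4.1, 31.5, 14.9], "turn": 0.0044}, {"claw": 60, "delta_pos": [-4.0, 31.6, 14.9], "turn": 0.0045}, {"claw": 60, "delta_pos": [-3.8, 31.6, 14.9], "turn": 0.0044}, {"claw": 60, "delta_pos": [-3.6, 31.7, 14.9], "turn": 0.0045}, {"claw": 60, "delta_pos": [-3.5, 31.6, 14.9], "turn": 0.0044}, {"claw": 60, "delta_pos": [-3.4, 31.6, 14.9], "turn": 0.0045}, {"claw": 60, "delta_pos": [-3.3, 31.7, 14.9], "turn": 0.0044}]
[{"claw": 60, "delta_pos": [0.0, 0.0, 35.0], "turn": 0.0}, {"claw": 60, "delta_pos": [0.0, 0.0, 35.0], "turn": 0.0}]
```

Emit:
step_arm --motion '[{"claw": 60,"delta_pos": [-4,31.6,15],"turn": 0.0045},{"claw": 60,"delta_pos": [-4,31.6,15],"turn": 0.0045},{"claw": 60,"delta_pos": [-4,31.6,15],"turn": 0.0045},{"claw": 60,"delta_pos": [-4,31.6,15],"turn": 0.0045},{"claw": 60,"delta_pos": [-3.5,31.6,15],"turn": 0.0045},{"claw": 60,"delta_pos": [-3.5,31.6,15],"turn": 0.0045},{"claw": 60,"delta_pos": [-3.5,31.6,15],"turn": 0.0045},{"claw": 60,"delta_pos": [-3.5,31.6,15],"turn": 0.0045}]'

```text
clock: 2.8
eef_pos: [508.9, 286.6, 118.6]
tcp_rot: [3.141, -0.0, -2.835]
contact_force: [0.0, -0.7, -0.2]
opening: 0.703
grasp_force: 0.0
```

Emit:
step_arm --motion '[{"claw": 60,"delta_pos": [0,0,35],"turn": 0},{"claw": 60,"delta_pos": [0,0,25],"turn": 0},{"claw": 60,"delta_pos": [0,0,0],"turn": 0}]'

```text
clock: 3.05
eef_pos: [506.3, 284.0, 54.7]
tcp_rot: [-3.141, -0.008, -2.833]
contact_force: [-0.9, -0.7, -0.7]
opening: 0.703
grasp_force: 0.0
```

```bash
python3 -c "
from h import *
d=snap('wrist','w4');s=sense();print(s['clock'],s['eef_pos'],s['tcp_rot'])
c,sn=np.cos(.303),np.sin(.303)
W=lambda x,y,z:(502.3+c*x-sn*y,279.3+sn*x+c*y,z)
im=cv2.imread('pics/w4.png')
for P in [(-80,13,33),(-80,-13,33),(36,13,33),(36,-13,33),(66,0,29),(137,30,25),(137,-30,25)]:
    u=proj(d,W(*P))[0]; cv2.drawMarker(im,tuple(int(v) for v in u),(0,255,0),0,10,1)
cv2.imwrite('pics/w4m.png',im)"
```

```text
3.1 [507.82146261 283.93260115  57.13223601] [-3.14088307 -0.00564521 -2.83399463]
```

View pics/w4m.png

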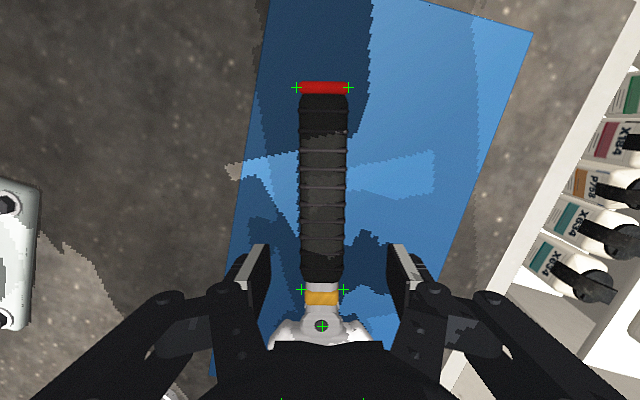

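The predicted outline (green) matches the wrench to a few pixels: ring at (323,88), pin at (322,326). It lies centred between the fingers at (260,270) and (400,265). Descending.

Emit:
step_arm --motion '[{"claw": 60,"delta_pos": [-3.4,-2.7,20],"turn": 0.004},{"claw": 60,"delta_pos": [0,0,15],"turn": 0},{"claw": 60,"delta_pos": [0,0,0],"turn": 0},{"claw": 60,"delta_pos": [0,0,0],"turn": 0}]'

```text
clock: 3.43
eef_pos: [515.2, 281.9, 25.4]
tcp_rot: [3.141, 0.0, -2.84]
contact_force: [0.2, 0.5, -1.1]
opening: 0.7
grasp_force: 0.0
```

Emit:
step_arm --motion '[{"claw": 60,"delta_pos": [2,1.2,6],"turn": 0},{"claw": 60,"delta_pos": [0,0,5.5],"turn": 0},{"claw": 60,"delta_pos": [0,0,0],"turn": 0},{"claw": 20,"delta_pos": [0,0,0],"turn": 0},{"claw": 20,"delta_pos": [0,0,0],"turn": 0},{"claw": 20,"delta_pos": [0,0,0],"turn": 0},{"claw": 20,"delta_pos": [0,0,0],"turn": 0}]' --force 80

```text
clock: 4.02
eef_pos: [513.3, 282.0, 13.3]
tcp_rot: [3.141, 0.001, -2.841]
contact_force: [-1.2, -0.4, 5.2]
opening: 0.288
grasp_force: 79.5
```

Emit:
step_arm --motion '[{"claw": 15,"delta_pos": [0,0,0],"turn": 0},{"claw": 15,"delta_pos": [0,0,0],"turn": 0},{"claw": 15,"delta_pos": [0,0,0],"turn": 0},{"claw": 15,"delta_pos": [0,0,-10],"turn": 0},{"claw": 15,"delta_pos": [0,0,-30],"turn": 0},{"claw": 15,"delta_pos": [0,0,-30],"turn": 0},{"claw": 15,"delta_pos": [0,0,-30],"turn": 0},{"claw": 15,"delta_pos": [0,0,0],"turn": 0}]'

```text
clock: 4.68
eef_pos: [515.7, 283.2, 118.4]
tcp_rot: [3.14, 0.008, -2.84]
contact_force: [1.3, 1.0, -4.9]
opening: 0.29
grasp_force: 79.9
```

```bash
python3 -c "
from h import *
h=np.array([596.3,42.5]);f=.63
p=h-(65+107)*np.array([np.cos(f),np.sin(f)]);print(p)
plan([(p[0],p[1],130,f-np.pi)],15,step=38)"
```

```text
[457.31926857 -58.83289837]
[{"claw": 15, "delta_pos": [15.7, -30.9, -1.2], "turn": -0.0329}, {"claw": 15, "delta_pos": [16.8, -30.4, -1.1], "turn": -0.0329}, {"claw": 15, "delta_pos": [17.7, -29.9, -1.2], "turn": -0.0329}, {"claw": 15, "delta_pos": [18.7, -29.2, -1.1], "turn": -0.0328}, {"claw": 15, "delta_pos": [19.6, -28.6, -1.2], "turn": -0.0329}, {"claw": 15, "delta_pos": [20.6, -27.9, -1.1], "turn": -0.0329}, {"claw": 15, "delta_pos": [21.5, -27.3, -1.2], "turn": -0.0329}, {"claw": 15, "delta_pos": [22.4, -26.5, -1.2], "turn": -0.0329}]
[{"claw": 15, "delta_pos": [23.2, -25.8, -1.1], "turn": -0.0329}, {"claw": 15, "delta_pos": [24.0, -25.0, -1.2], "turn": -0.0328}]
```

Emit:
step_arm --motion '[{"claw": 15,"delta_pos": [15.5,-31,-1],"turn": -0.033},{"claw": 15,"delta_pos": [17,-30.5,-1],"turn": -0.033},{"claw": 15,"delta_pos": [17.5,-30,-1],"turn": -0.033},{"claw": 15,"delta_pos": [18.5,-29,-1],"turn": -0.033},{"claw": 15,"delta_pos": [19.5,-28.5,-1],"turn": -0.033},{"claw": 15,"delta_pos": [20.5,-28,-1],"turn": -0.033},{"claw": 15,"delta_pos": [21.5,-27.5,-1],"turn": -0.033},{"claw": 15,"delta_pos": [22.5,-26.5,-1],"turn": -0.033}]'

```text
clock: 5.35
eef_pos: [465.5, 6.5, 120.2]
tcp_rot: [3.141, -0.001, -2.574]
contact_force: [1.0, -0.3, -4.9]
opening: 0.288
grasp_force: 80.3
```

Emit:
step_arm --motion '[{"claw": 15,"delta_pos": [23,-26,-1],"turn": -0.033},{"claw": 15,"delta_pos": [24,-25,-1],"turn": -0.033},{"claw": 15,"delta_pos": [0,0,0],"turn": 0},{"claw": 15,"delta_pos": [0,0,20],"turn": 0},{"claw": 15,"delta_pos": [0,0,20],"turn": 0},{"claw": 15,"delta_pos": [0,0,0],"turn": 0},{"claw": 15,"delta_pos": [0,0,0],"turn": 0}]'

```text
clock: 5.93
eef_pos: [454.1, -60.2, 81.8]
tcp_rot: [3.139, -0.003, -2.511]
contact_force: [1.2, -0.6, -4.1]
opening: 0.287
grasp_force: 80.4
```

```bash
python3 -c "
from h import *
d=snap('wrist','w5');snap('scene','s5');s=sense();print(s['clock'],s['eef_pos'],s['tcp_rot'],s['contact_force'],s['qpos'])
im=cv2.imread('pics/w5.png');h=[596.3,42.5]
for k in range(6):
    a=.63+k*np.pi/3;u=proj(d,[h[0]+26.55*np.cos(a),h[1]+26.55*np.sin(a),91.3])[0]; cv2.drawMarker(im,tuple(int(v) for v in u),(0,0,255),0,8,1)
p=s['eef_pos'];f=s['tcp_rot'][2]+np.pi
for X,Y in [(107+19,29),(107+19,-29),(107-28,24.5),(107-28,-24.5),(55,0)]:
    u=proj(d,[p[0]+X*np.cos(f)-Y*np.sin(f),p[1]+X*np.sin(f)+Y*np.cos(f),p[2]+11.7])[0]; cv2.drawMarker(im,tuple(int(v) for v in u),(0,255,0),0,8,1)
cv2.imwrite('pics/w5m.png',im[100:,120:520].repeat(2,0).repeat(2,1))"
```

```text
6.0333 [455.85267045 -60.24856162  83.21689916] [ 3.14158322e+00 -3.95303586e-05 -2.51007500e+00] [ 0.75134862  0.33914174 -4.14007234] [-1.34652313e-01  3.28403115e-01  2.10619256e+00 -3.17308018e-05
  7.07032001e-01 -2.33694217e+00]
```

View pics/w5m.png

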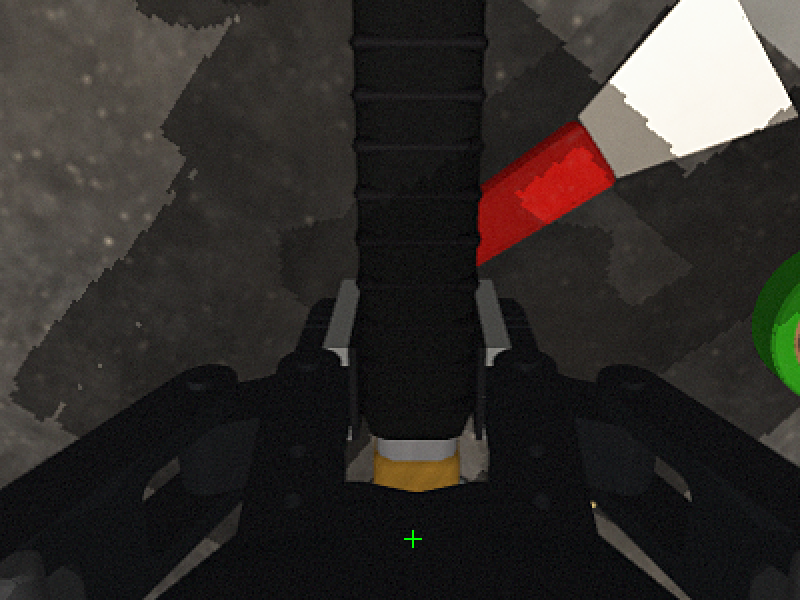

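The wrist view shows the handle straight in the grip, with the neck at (328,330), but the gripper body hides the jaw. I'll check with the top and scene cameras.

```bash
python3 -c "
from h import *
d=snap('top','t5');e=load('s5')
z=lambda im,u,r:cv2.resize(im[u[1]-r:u[1]+r,u[0]-r:u[0]+r],(396,396),interpolation=cv2.INTER_CUBIC)
u=proj(d,[570,20,85])[0].astype(int);v=proj(e,[570,20,85])[0].astype(int);print(u,v)
A=cv2.imread('pics/t5.png');B=cv2.imread('pics/s5.png')
cv2.imwrite('pics/c5.png',np.hstack([z(A,u,40),z(B,v,40)]))"
```

```text
[308 195] [302 216]
```

View pics/c5.png

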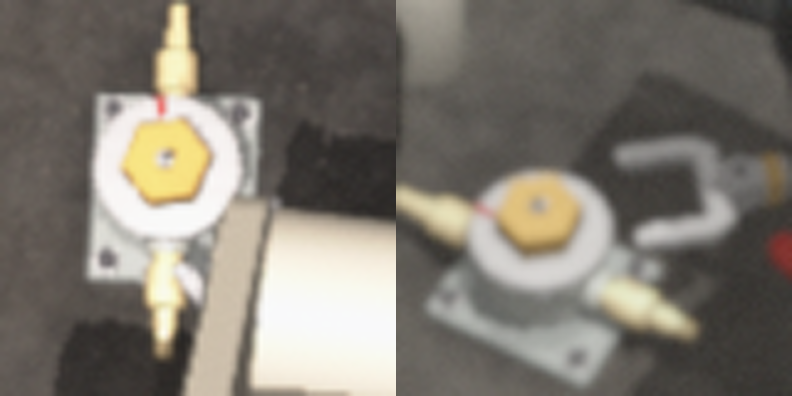

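The scene crop shows the jaw facing the hexagon, with prong tips at crop (224,155) and (244,238) and the hexagon top centred at about (144,211). The red mark is at (88,209).

```bash
python3 -c "
from h import *
np.set_printoptions(precision=1,suppress=True)
e=load('s5');s=sense();p=s['eef_pos'];f=s['tcp_rot'][2]+np.pi;print(p,f)
C=lambda X:(proj(e,X)-[262,176])*4.95
J=lambda X,Y,Z:[p[0]+X*np.cos(f)-Y*np.sin(f),p[1]+X*np.sin(f)+Y*np.cos(f),p[2]+4.7+Z]
print('tips',C([J(126,33,0),J(126,-33,0)]),'backcorner in',C([J(79,24.5,7),J(79,-24.5,7)]))
print('hex corners',C([[596.3+26.55*np.cos(.63+k*np.pi/3),42.5+26.55*np.sin(.63+k*np.pi/3),91.3] for k in range(6)]),C([596.3,42.5,91.3]))
print('flange mark ring',C([[596.3+42*np.cos(a),42.5+42*np.sin(a),70.5] for a in np.arange(8)*np.pi/4]))
"
```

```text
[456.2 -60.3  83.5] 0.6316101885927115
tips [[230.9 242.5]
 [211.9 155.2]] backcorner in [[306.8 212.4]
 [290.6 148.1]]
hex corners [[ 97.7 213.1]
 [125.3 241.1]
 [170.1 234.6]
 [186.2 200.4]
 [158.4 173.3]
 [114.7 179.5]] [[142.1 206.7]]
flange mark ring [[ 82.4 202.7]
 [ 76.4 245.8]
 [110.3 279.2]
 [164.6 282. ]
 [205.8 252.3]
 [209.6 208.9]
 [175.3 177.3]
 [123.3 174.8]]
```

```bash
python3 -c "
from h import *
B=cv2.imread('pics/s5.png');cv2.imwrite('pics/c6.png',cv2.resize(B[190:235,275:345],(770,495),interpolation=cv2.INTER_CUBIC))"
```

```text
(no output)
```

View pics/c6.png

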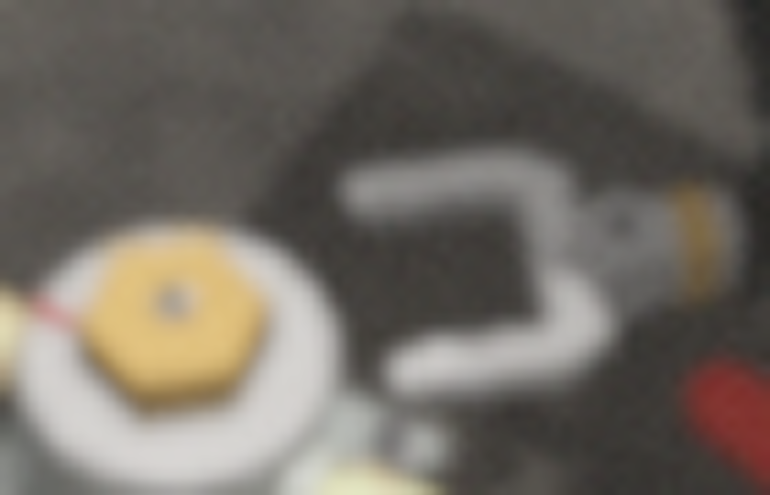

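The prong midline in the scene agrees with the prediction sideways to about 1 mm; hexagon screw at crop (172,300), prong tips at (345,190) and (390,372). I'll lower slightly and slide forward.

Emit:
step_arm --motion '[{"claw": 15,"delta_pos": [0,0,6],"turn": 0},{"claw": 15,"delta_pos": [-10,0,0],"turn": 0},{"claw": 15,"delta_pos": [-10,0,0],"turn": 0},{"claw": 15,"delta_pos": [-8,0,0],"turn": 0},{"claw": 15,"delta_pos": [0,0,0],"turn": 0},{"claw": 15,"delta_pos": [0,0,0],"turn": 0}]'

```text
clock: 6.58
eef_pos: [479.0, -43.4, 76.8]
tcp_rot: [-3.141, 0.0, -2.509]
contact_force: [-0.4, 0.1, -4.7]
opening: 0.286
grasp_force: 80.5
```

Emit:
step_arm --motion '[{"claw": 15,"delta_pos": [-4,0,0],"turn": 0},{"claw": 15,"delta_pos": [-4,0,0],"turn": 0},{"claw": 15,"delta_pos": [-4,0,0],"turn": 0},{"claw": 15,"delta_pos": [0,0,0],"turn": 0}]'

```text
clock: 6.92
eef_pos: [488.9, -36.5, 76.9]
tcp_rot: [-3.141, 0.001, -2.51]
contact_force: [-0.4, 0.7, -5.4]
opening: 0.287
grasp_force: 80.5
```

Emit:
step_arm --motion '[{"claw": 15,"delta_pos": [-4,0,0],"turn": 0},{"claw": 15,"delta_pos": [-4,0,0],"turn": 0},{"claw": 15,"delta_pos": [0,0,0],"turn": 0}]'

```text
clock: 7.17
eef_pos: [495.3, -31.8, 76.9]
tcp_rot: [-3.141, 0.001, -2.51]
contact_force: [0.5, -0.1, -5.3]
opening: 0.291
grasp_force: 80.5
```

Emit:
step_arm --motion '[{"claw": 15,"delta_pos": [-4,0,0],"turn": 0},{"claw": 15,"delta_pos": [-4,0,0],"turn": 0},{"claw": 15,"delta_pos": [0,0,0],"turn": 0}]'

```text
clock: 7.42
eef_pos: [501.8, -27.0, 76.9]
tcp_rot: [-3.141, 0.001, -2.51]
contact_force: [0.8, -0.1, -4.8]
opening: 0.293
grasp_force: 80.5
```

Emit:
step_arm --motion '[{"claw": 15,"delta_pos": [-4,0,0],"turn": 0},{"claw": 15,"delta_pos": [-4,0,0],"turn": 0},{"claw": 15,"delta_pos": [0,0,0],"turn": 0}]'

```text
clock: 7.67
eef_pos: [508.3, -22.3, 76.9]
tcp_rot: [-3.141, 0.001, -2.51]
contact_force: [0.7, -0.1, -5.2]
opening: 0.288
grasp_force: 80.5
```

Emit:
step_arm --motion '[{"claw": 15,"delta_pos": [-2,0,0],"turn": 0},{"claw": 15,"delta_pos": [-1,0,0],"turn": 0},{"claw": 15,"delta_pos": [0,0,0],"turn": 0}]'

```text
clock: 7.92
eef_pos: [509.9, -20.8, 76.8]
tcp_rot: [-3.142, 0.0, -2.51]
contact_force: [-0.0, -0.8, -4.9]
opening: 0.292
grasp_force: 80.5
```

Emit:
step_arm --motion '[{"claw": 15,"delta_pos": [-1.5,0,0],"turn": 0},{"claw": 15,"delta_pos": [-1.5,0,0],"turn": 0},{"claw": 15,"delta_pos": [0,0,0],"turn": 0}]'

```text
clock: 8.17
eef_pos: [510.8, -19.5, 76.6]
tcp_rot: [3.14, -0.003, -2.51]
contact_force: [-5.1, -5.4, -0.4]
opening: 0.285
grasp_force: 81.1
```

Emit:
step_arm --motion '[{"claw": 15,"delta_pos": [-1.5,0,0],"turn": 0},{"claw": 15,"delta_pos": [0,0,0],"turn": 0}]'

```text
clock: 8.33
eef_pos: [511.1, -19.0, 76.5]
tcp_rot: [3.14, -0.005, -2.51]
contact_force: [-7.8, -7.4, 2.3]
opening: 0.293
grasp_force: 81.6
```

Emit:
step_arm --motion '[{"claw": 15,"delta_pos": [2.5,0,0],"turn": 0},{"claw": 15,"delta_pos": [0,0,0],"turn": 0},{"claw": 15,"delta_pos": [0,0,0],"turn": 0}]'

```text
clock: 8.58
eef_pos: [510.8, -19.8, 76.7]
tcp_rot: [3.141, -0.001, -2.51]
contact_force: [-3.6, -3.9, -3.9]
opening: 0.289
grasp_force: 80.8
```

Emit:
step_arm --motion '[{"claw": 15,"delta_pos": [0,0,1],"turn": 0},{"claw": 15,"delta_pos": [0,0,1],"turn": 0},{"claw": 15,"delta_pos": [0,0,0],"turn": 0}]'

```text
clock: 8.83
eef_pos: [510.7, -19.9, 74.5]
tcp_rot: [3.141, -0.001, -2.51]
contact_force: [-4.1, -3.4, -3.0]
opening: 0.29
grasp_force: 81.0
```

Emit:
step_arm --motion '[{"claw": 15,"delta_pos": [0,0,1],"turn": 0},{"claw": 15,"delta_pos": [0,0,0],"turn": 0}]'

```text
clock: 9.0
eef_pos: [510.8, -20.0, 73.9]
tcp_rot: [3.141, -0.001, -2.51]
contact_force: [-7.1, -4.4, 5.4]
opening: 0.288
grasp_force: 82.0
```

Emit:
step_arm --motion '[{"claw": 15,"delta_pos": [0,0,1],"turn": 0},{"claw": 15,"delta_pos": [0,0,0],"turn": 0}]'

```text
clock: 9.17
eef_pos: [510.8, -20.1, 73.3]
tcp_rot: [3.141, -0.001, -2.51]
contact_force: [-9.3, -6.7, 11.8]
opening: 0.291
grasp_force: 82.8
```

Emit:
step_arm --motion '[{"claw": 15,"delta_pos": [0,0,1],"turn": 0},{"claw": 15,"delta_pos": [0,0,0],"turn": 0}]'

```text
clock: 9.33
eef_pos: [510.8, -20.3, 72.4]
tcp_rot: [-3.142, -0.001, -2.51]
contact_force: [-9.5, -7.9, 11.3]
opening: 0.289
grasp_force: 82.9
```

Emit:
step_arm --motion '[{"claw": 15,"delta_pos": [0,0,-3],"turn": 0},{"claw": 15,"delta_pos": [0,0,-2],"turn": 0},{"claw": 15,"delta_pos": [0,0,0],"turn": 0},{"claw": 15,"delta_pos": [0,0,0],"turn": 0}]'

```text
clock: 9.67
eef_pos: [511.1, -19.7, 76.7]
tcp_rot: [3.141, -0.001, -2.51]
contact_force: [-4.5, -3.4, -2.1]
opening: 0.288
grasp_force: 80.8
```

```bash
python3 -c "
from h import *
s=sense();print(s['clock'],s['eef_pos'],s['tcp_rot'],s['contact_force'],s['wrist_torque'])
R=106.0;h=np.array([596.3,42.5]);p=s['eef_pos'][:2];print(np.linalg.norm(h-p),np.arctan2(*(h-p)[::-1]))
# arc rows: per-row turn dth about hex, tool frame constant
for d in (.06,.03):
  print(d,106*np.sin(d),106*(1-np.cos(d)))"
```

```text
9.6667 [511.10450588 -19.68161452  76.7102425 ] [ 3.14130985e+00 -5.51266927e-04 -2.51027519e+00] [-4.51738446 -3.36794971 -2.08118066] [-0.48297471  0.68321622 -0.02491396]
105.47428787830934 0.6304927863320589
0.06 6.356184686821127 0.1907427668683559
0.03 3.17952302146454 0.04769642260732043
```

Emit:
step_arm --motion '[{"claw": 15,"delta_pos": [-0.1,4.2,0],"turn": 0.04},{"claw": 15,"delta_pos": [-0.1,4.2,0],"turn": 0.04},{"claw": 15,"delta_pos": [-0.1,4.2,0],"turn": 0.04},{"claw": 15,"delta_pos": [-0.1,4.2,0],"turn": 0.04},{"claw": 15,"delta_pos": [-0.1,4.2,0],"turn": 0.04},{"claw": 15,"delta_pos": [0,0,0],"turn": 0}]'

```text
clock: 10.17
eef_pos: [500.2, -1.0, 76.7]
tcp_rot: [3.141, -0.001, -2.712]
contact_force: [-5.1, -3.6, -0.9]
opening: 0.29
grasp_force: 81.3
```

```bash
cat >> h.py <<'E'
def rep():
    s=sense();f=s['tcp_rot'][2]+np.pi;F=s['contact_force'];p=s['eef_pos'][:2];h=np.array([596.3,42.5])
    print('t %.2f phi %.4f z %.1f rad(Fx along jaw) %.1f tang(+y tool) %.1f Fz %.1f Tz %.3f'%(s['clock'],f,s['eef_pos'][2],F[0]*np.cos(f)+F[1]*np.sin(f),-F[0]*np.sin(f)+F[1]*np.cos(f),F[2],s['wrist_torque'][2]),'R %.1f ang %.4f'%(np.linalg.norm(h-p),np.arctan2(*(h-p)[::-1])), s['wrist_torque'])
E
python3 -c "
from h import *
rep()"
```

```text
t 10.17 phi 0.4295 z 76.7 rad(Fx along jaw) -6.2 tang(+y tool) -1.2 Fz -0.9 Tz 0.164 R 105.5 ang 0.4254 [-0.54836453  0.64113707  0.16360958]
```

Emit:
step_arm --motion '[{"claw": 15,"delta_pos": [-0.1,4.2,0],"turn": 0.04},{"claw": 15,"delta_pos": [-0.1,4.2,0],"turn": 0.04},{"claw": 15,"delta_pos": [-0.1,4.2,0],"turn": 0.04},{"claw": 15,"delta_pos": [-0.1,4.2,0],"turn": 0.04},{"claw": 15,"delta_pos": [-0.1,4.2,0],"turn": 0.04},{"claw": 15,"delta_pos": [0,0,0],"turn": 0}]'

```text
clock: 10.67
eef_pos: [493.5, 18.9, 76.7]
tcp_rot: [3.141, -0.001, -2.912]
contact_force: [-5.5, -3.4, -0.5]
opening: 0.289
grasp_force: 81.3
```

```bash
sed -i "s/, s\['wrist_torque'\])$/,'Thex %.3f Tjoint %.3f'%tuple(s['wrist_torque'][2]-r*(-F[0]*np.sin(f)+F[1]*np.cos(f)) for r in (.1055,.0535)))/" h.py
python3 -c "
from h import *
rep()"
```

```text
t 10.67 phi 0.2294 z 76.7 rad(Fx along jaw) -6.1 tang(+y tool) -2.0 Fz -0.5 Tz -0.013 R 105.5 ang 0.2255 Thex 0.201 Tjoint 0.096
```

Emit:
step_arm --motion '[{"claw": 15,"delta_pos": [-0.1,4.2,0],"turn": 0.04},{"claw": 15,"delta_pos": [-0.1,4.2,0],"turn": 0.04},{"claw": 15,"delta_pos": [0,0,0],"turn": 0}]'

```text
clock: 10.92
eef_pos: [491.9, 27.2, 76.7]
tcp_rot: [3.141, -0.001, -2.992]
contact_force: [-5.7, -3.4, -1.0]
opening: 0.29
grasp_force: 81.4
```

```bash
python3 -c "
from h import *
rep()"
```

```text
t 10.92 phi 0.1493 z 76.7 rad(Fx along jaw) -6.2 tang(+y tool) -2.6 Fz -1.0 Tz 0.063 R 105.5 ang 0.1456 Thex 0.332 Tjoint 0.199
```

Emit:
step_arm --motion '[{"claw": 15,"delta_pos": [0,3.2,0],"turn": 0.03},{"claw": 15,"delta_pos": [0,3.2,0],"turn": 0.03},{"claw": 15,"delta_pos": [0,0,0],"turn": 0}]'

```text
clock: 11.17
eef_pos: [491.1, 33.4, 76.7]
tcp_rot: [3.141, -0.001, -3.052]
contact_force: [-5.9, -3.6, -0.7]
opening: 0.286
grasp_force: 81.3
```

```bash
python3 -c "
from h import *
rep()"
```

```text
t 11.17 phi 0.0898 z 76.7 rad(Fx along jaw) -6.2 tang(+y tool) -3.1 Fz -0.7 Tz 0.076 R 105.6 ang 0.0861 Thex 0.402 Tjoint 0.241
```

Emit:
step_arm --motion '[{"claw": 15,"delta_pos": [0,3.2,0],"turn": 0.03},{"claw": 15,"delta_pos": [0,3.2,0],"turn": 0.03},{"claw": 15,"delta_pos": [0,0,0],"turn": 0}]'

```text
clock: 11.42
eef_pos: [490.7, 39.8, 76.7]
tcp_rot: [3.141, -0.001, -3.112]
contact_force: [-5.6, -3.1, 0.1]
opening: 0.287
grasp_force: 81.3
```

```bash
python3 -c "
from h import *
rep()"
```

```text
t 11.42 phi 0.0297 z 76.7 rad(Fx along jaw) -5.7 tang(+y tool) -2.9 Fz 0.1 Tz -0.049 R 105.6 ang 0.0255 Thex 0.259 Tjoint 0.107
```

Emit:
step_arm --motion '[{"claw": 15,"delta_pos": [0,3.2,0],"turn": 0.03},{"claw": 15,"delta_pos": [0,0,0],"turn": 0}]'

```text
clock: 11.58
eef_pos: [490.7, 42.9, 76.7]
tcp_rot: [3.141, -0.001, 3.141]
contact_force: [-5.5, -3.3, -0.2]
opening: 0.287
grasp_force: 81.3
```

```bash
python3 -c "
from h import *
rep()"
```

```text
t 11.58 phi 6.2829 z 76.7 rad(Fx along jaw) -5.5 tang(+y tool) -3.3 Fz -0.2 Tz 0.013 R 105.6 ang -0.0040 Thex 0.366 Tjoint 0.192
```

Emit:
step_arm --motion '[{"claw": 15,"delta_pos": [0,3.2,0],"turn": 0.03},{"claw": 15,"delta_pos": [0,3.2,0],"turn": 0.03},{"claw": 15,"delta_pos": [0,0,0],"turn": 0}]'

```text
clock: 11.83
eef_pos: [490.9, 49.4, 76.7]
tcp_rot: [3.141, -0.001, 3.082]
contact_force: [-5.0, -2.7, -1.4]
opening: 0.285
grasp_force: 81.3
```

```bash
python3 -c "
from h import *
rep()"
```

```text
t 11.83 phi 6.2233 z 76.7 rad(Fx along jaw) -4.8 tang(+y tool) -3.0 Fz -1.4 Tz -0.027 R 105.6 ang -0.0649 Thex 0.288 Tjoint 0.133
```

Emit:
step_arm --motion '[{"claw": 15,"delta_pos": [0,3.2,0],"turn": 0.03},{"claw": 15,"delta_pos": [0,0,0],"turn": 0}]'

```text
clock: 12.0
eef_pos: [491.1, 52.4, 76.7]
tcp_rot: [3.141, -0.001, 3.052]
contact_force: [-5.5, -2.9, -0.6]
opening: 0.289
grasp_force: 81.2
```

```bash
python3 -c "
from h import *
rep()"
```

```text
t 12.00 phi 6.1940 z 76.7 rad(Fx along jaw) -5.2 tang(+y tool) -3.3 Fz -0.6 Tz -0.102 R 105.7 ang -0.0941 Thex 0.250 Tjoint 0.076
```

Emit:
step_arm --motion '[{"claw": 15,"delta_pos": [0,3.2,0],"turn": 0.03},{"claw": 15,"delta_pos": [0,3.2,0],"turn": 0.03},{"claw": 15,"delta_pos": [0,0,0],"turn": 0}]'

```text
clock: 12.25
eef_pos: [491.9, 58.7, 76.7]
tcp_rot: [3.142, -0.0, 2.993]
contact_force: [-4.6, -3.4, 0.0]
opening: 0.288
grasp_force: 81.2
```

```bash
python3 -c "
from h import *
rep()"
```

```text
t 12.25 phi 6.1344 z 76.7 rad(Fx along jaw) -4.0 tang(+y tool) -4.0 Fz 0.0 Tz -0.116 R 105.7 ang -0.1541 Thex 0.306 Tjoint 0.098
```

Emit:
step_arm --motion '[{"claw": 15,"delta_pos": [0,3.2,0],"turn": 0.03},{"claw": 15,"delta_pos": [0,0,0],"turn": 0}]'

```text
clock: 12.42
eef_pos: [492.3, 61.8, 76.7]
tcp_rot: [-3.142, -0.0, 2.963]
contact_force: [-4.6, -3.3, -1.8]
opening: 0.29
grasp_force: 81.2
```

```bash
python3 -c "
from h import *
rep()"
```

```text
t 12.42 phi 6.1049 z 76.7 rad(Fx along jaw) -4.0 tang(+y tool) -4.1 Fz -1.8 Tz -0.057 R 105.7 ang -0.1832 Thex 0.376 Tjoint 0.163
```

Emit:
step_arm --motion '[{"claw": 15,"delta_pos": [0,3.2,0],"turn": 0.03},{"claw": 15,"delta_pos": [0,0,0],"turn": 0}]'

```text
clock: 12.58
eef_pos: [492.9, 64.7, 76.7]
tcp_rot: [-3.141, -0.0, 2.934]
contact_force: [-4.2, -3.6, -1.5]
opening: 0.296
grasp_force: 81.2
```

```bash
python3 -c "
from h import *
rep()"
```

```text
t 12.58 phi 6.0754 z 76.7 rad(Fx along jaw) -3.4 tang(+y tool) -4.4 Fz -1.5 Tz 0.008 R 105.8 ang -0.2119 Thex 0.471 Tjoint 0.243
```

Emit:
step_arm --motion '[{"claw": 15,"delta_pos": [0,3.2,0],"turn": 0.03},{"claw": 15,"delta_pos": [0,0,0],"turn": 0}]'

```text
clock: 12.75
eef_pos: [493.5, 67.7, 76.7]
tcp_rot: [-3.141, -0.0, 2.904]
contact_force: [-4.5, -4.1, -0.6]
opening: 0.289
grasp_force: 81.2
```

```bash
python3 -c "
from h import *
rep()"
```

```text
t 12.75 phi 6.0458 z 76.7 rad(Fx along jaw) -3.4 tang(+y tool) -5.0 Fz -0.6 Tz 0.165 R 105.9 ang -0.2407 Thex 0.694 Tjoint 0.433
```

Emit:
step_arm --motion '[{"claw": 15,"delta_pos": [0,2.1,0],"turn": 0.02},{"claw": 15,"delta_pos": [0,0,0],"turn": 0}]'

```text
clock: 12.92
eef_pos: [493.9, 69.6, 76.7]
tcp_rot: [-3.141, -0.001, 2.885]
contact_force: [-4.8, -4.3, -1.3]
opening: 0.287
grasp_force: 81.2
```

```bash
python3 -c "
from h import *
rep()"
```

```text
t 12.92 phi 6.0266 z 76.7 rad(Fx along jaw) -3.5 tang(+y tool) -5.4 Fz -1.3 Tz 0.204 R 105.9 ang -0.2591 Thex 0.769 Tjoint 0.490
```

Emit:
step_arm --motion '[{"claw": 15,"delta_pos": [0,2.1,0],"turn": 0.02},{"claw": 15,"delta_pos": [0,0,0],"turn": 0}]'

```text
clock: 13.08
eef_pos: [494.4, 71.6, 76.7]
tcp_rot: [-3.141, -0.0, 2.865]
contact_force: [-4.7, -5.0, -1.5]
opening: 0.291
grasp_force: 81.2
```

```bash
python3 -c "
from h import *
rep()"
```

```text
t 13.08 phi 6.0068 z 76.7 rad(Fx along jaw) -3.2 tang(+y tool) -6.1 Fz -1.5 Tz 0.320 R 105.9 ang -0.2785 Thex 0.962 Tjoint 0.646
```

Emit:
step_arm --motion '[{"claw": 15,"delta_pos": [0,2.1,0],"turn": 0.01},{"claw": 15,"delta_pos": [0,0,0],"turn": 0}]'

```text
clock: 13.25
eef_pos: [494.8, 73.2, 76.6]
tcp_rot: [-3.14, -0.001, 2.856]
contact_force: [-5.9, -8.0, -1.2]
opening: 0.288
grasp_force: 81.3
```

```bash
python3 -c "
from h import *
rep()"
```

```text
t 13.25 phi 5.9972 z 76.6 rad(Fx along jaw) -3.4 tang(+y tool) -9.4 Fz -1.2 Tz 0.034 R 106.0 ang -0.2938 Thex 1.020 Tjoint 0.534
```

Emit:
step_arm --motion '[{"claw": 15,"delta_pos": [0,2.1,0],"turn": 0.01},{"claw": 15,"delta_pos": [0,0,0],"turn": 0}]'

```text
clock: 13.42
eef_pos: [495.2, 74.8, 76.6]
tcp_rot: [-3.139, -0.001, 2.845]
contact_force: [-5.6, -10.8, 0.2]
opening: 0.292
grasp_force: 81.4
```

```bash
python3 -c "
from h import *
rep()"
```

```text
t 13.42 phi 5.9869 z 76.6 rad(Fx along jaw) -2.2 tang(+y tool) -12.0 Fz 0.2 Tz -0.189 R 106.1 ang -0.3092 Thex 1.074 Tjoint 0.452
```

Emit:
step_arm --motion '[{"claw": 15,"delta_pos": [0,2.1,0],"turn": 0.025},{"claw": 15,"delta_pos": [0,0,0],"turn": 0}]'

```text
clock: 13.58
eef_pos: [495.8, 76.9, 76.6]
tcp_rot: [-3.139, -0.001, 2.82]
contact_force: [-6.1, -10.4, -0.6]
opening: 0.289
grasp_force: 81.3
```

```bash
python3 -c "
from h import *
rep()"
```

```text
t 13.58 phi 5.9613 z 76.6 rad(Fx along jaw) -2.5 tang(+y tool) -11.8 Fz -0.6 Tz 0.043 R 106.2 ang -0.3296 Thex 1.284 Tjoint 0.672
```

Emit:
step_arm --motion '[{"claw": 15,"delta_pos": [0,2.1,0],"turn": 0.025},{"claw": 15,"delta_pos": [0,0,0],"turn": 0}]'

```text
clock: 13.75
eef_pos: [496.5, 78.8, 76.5]
tcp_rot: [-3.139, -0.001, 2.795]
contact_force: [-6.0, -10.7, -0.3]
opening: 0.286
grasp_force: 81.3
```

```bash
python3 -c "
from h import *
rep()"
```

```text
t 13.75 phi 5.9364 z 76.5 rad(Fx along jaw) -2.0 tang(+y tool) -12.1 Fz -0.3 Tz -0.022 R 106.2 ang -0.3483 Thex 1.255 Tjoint 0.626
```

Emit:
step_arm --motion '[{"claw": 15,"delta_pos": [0,2.1,0],"turn": 0.04},{"claw": 15,"delta_pos": [0,0,0],"turn": 0}]'

```text
clock: 13.92
eef_pos: [497.2, 80.7, 76.5]
tcp_rot: [-3.139, -0.001, 2.754]
contact_force: [-4.4, -10.4, -0.7]
opening: 0.291
grasp_force: 81.3
```

```bash
python3 -c "
from h import *
rep();snap('scene','s7')"
```

```text
t 13.92 phi 5.8955 z 76.5 rad(Fx along jaw) -0.2 tang(+y tool) -11.3 Fz -0.7 Tz -0.053 R 106.2 ang -0.3682 Thex 1.142 Tjoint 0.553
```

Emit:
step_arm --motion '[{"claw": 15,"delta_pos": [0,2.1,0],"turn": 0.04},{"claw": 15,"delta_pos": [0,0,0],"turn": 0}]'

```text
clock: 14.13
eef_pos: [498.0, 82.6, 76.5]
tcp_rot: [-3.139, -0.001, 2.714]
contact_force: [-5.8, -11.5, -1.5]
opening: 0.286
grasp_force: 81.2
```

```bash
python3 -c "
from h import *
rep();snap('scene','s8')
A=cv2.imread('pics/s8.png');cv2.imwrite('pics/c8.png',cv2.resize(A[185:255,265:365],(800,560),interpolation=cv2.INTER_CUBIC))"
```

```text
t 14.13 phi 5.8553 z 76.5 rad(Fx along jaw) -0.5 tang(+y tool) -12.8 Fz -1.5 Tz -0.020 R 106.2 ang -0.3876 Thex 1.334 Tjoint 0.667
```

View pics/c8.png

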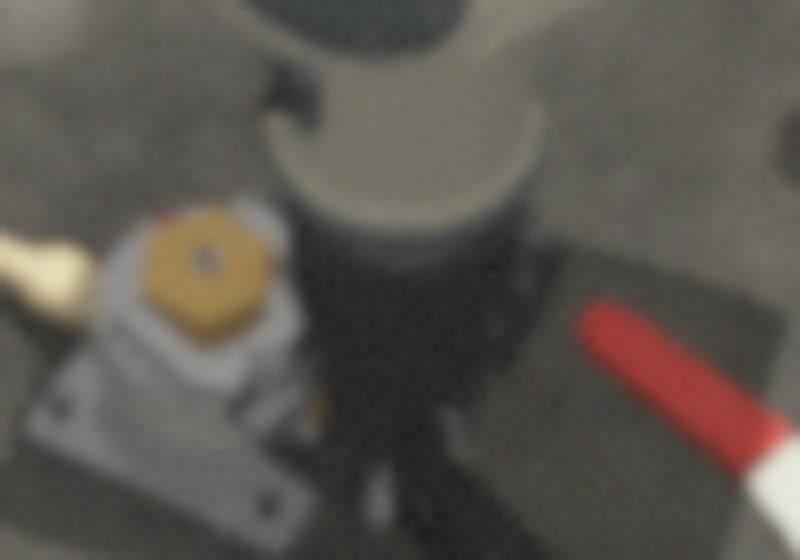

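The scene crop shows the hexagon at (208,262) with the jaw engaged and the red mark at (165,217). The arm hides the handle, so I'll use averaged torque and the mark's angle to judge the fold.

Run:
```python
from h import *
np.set_printoptions(precision=3,suppress=True)
for i in range(5): grab_frame('wrist');rep()
def mark(d,z=71,r=8):
    im=d['img'].astype(int);c=proj(d,[596.3,42.5,z])[0]
    yy,xx=np.mgrid[:400,:640];m=(im[...,0]-np.maximum(im[...,1],im[...,2])>25)&(im[...,0]-im[...,1]>1.2*(im[...,1]-im[...,2])+15)&(np.hypot(xx-c[0],yy-c[1])<(25 if r else 0))
    w=m*(im[...,0]-im[...,1]).clip(0)
    if m.sum()==0: return None
    X=onz(d,[((w*xx).sum()/w.sum(),(w*yy).sum()/w.sum())],z)[0]; v=X[:2]-[596.3,42.5]
    return m.sum(),np.hypot(*v),np.arctan2(v[1],v[0])
for f in('scene0','s5','s7','s8','top0'): print(f,mark(load(f)))
print('top now',mark(snap('top','t8')))
```

```text
t 14.23 phi 5.8576 z 76.5 rad(Fx along jaw) -0.2 tang(+y tool) -12.2 Fz -0.7 Tz -0.115 R 106.2 ang -0.3860 Thex 1.173 Tjoint 0.538
t 14.28 phi 5.8576 z 76.5 rad(Fx along jaw) -0.7 tang(+y tool) -12.5 Fz -1.1 Tz -0.113 R 106.2 ang -0.3856 Thex 1.204 Tjoint 0.555
t 14.33 phi 5.8577 z 76.5 rad(Fx along jaw) -0.2 tang(+y tool) -12.4 Fz -0.8 Tz -0.087 R 106.2 ang -0.3855 Thex 1.221 Tjoint 0.576
t 14.38 phi 5.8576 z 76.5 rad(Fx along jaw) -0.1 tang(+y tool) -11.5 Fz -1.8 Tz -0.021 R 106.2 ang -0.3854 Thex 1.188 Tjoint 0.592
t 14.43 phi 5.8576 z 76.5 rad(Fx along jaw) 0.8 tang(+y tool) -12.3 Fz -1.0 Tz -0.080 R 106.2 ang -0.3856 Thex 1.217 Tjoint 0.578
scene0 (np.int64(8), np.float64(38.52933118369597), np.float64(0.07698685357027713))
s5 (np.int64(9), np.float64(37.89572319925874), np.float64(0.07988134261474725))
s7 None
s8 None
top0 (np.int64(12), np.float64(35.458011851543745), np.float64(0.08864313584504477))
top now (np.int64(10), np.float64(35.32729399678848), np.float64(-0.6952705727351365))
```

Emit:
step_arm --motion '[{"claw": 15,"delta_pos": [0,1.8,0],"turn": 0.033},{"claw": 15,"delta_pos": [0,1.8,0],"turn": 0.033},{"claw": 15,"delta_pos": [0,0,0],"turn": 0}]'

```text
clock: 14.73
eef_pos: [499.5, 85.8, 76.5]
tcp_rot: [-3.139, -0.001, 2.648]
contact_force: [-5.7, -11.9, -1.3]
opening: 0.293
grasp_force: 81.3
```

Run:
```python
from h import *
for i in range(4): grab_frame('wrist');rep()
```

```text
t 14.78 phi 5.7911 z 76.5 rad(Fx along jaw) 2.0 tang(+y tool) -13.0 Fz -0.6 Tz -0.143 R 106.1 ang -0.4191 Thex 1.232 Tjoint 0.555
t 14.83 phi 5.7915 z 76.5 rad(Fx along jaw) 0.9 tang(+y tool) -12.8 Fz -0.1 Tz -0.161 R 106.1 ang -0.4188 Thex 1.187 Tjoint 0.523
t 14.88 phi 5.7915 z 76.4 rad(Fx along jaw) 1.0 tang(+y tool) -13.0 Fz -0.5 Tz -0.136 R 106.1 ang -0.4185 Thex 1.233 Tjoint 0.558
t 14.93 phi 5.7915 z 76.5 rad(Fx along jaw) -0.1 tang(+y tool) -13.5 Fz -0.2 Tz -0.165 R 106.0 ang -0.4185 Thex 1.263 Tjoint 0.559
```

The torque stays flat while the handle moved another 0.066 rad, so the wrench has broken over. Now unloading.

Run:
```python
from h import *
T=lambda a,R=105.8:(596.3-R*np.cos(a),42.5-R*np.sin(a),76.8,a+np.pi)
plan([T(-.34),T(-.2)],15,step=5,ts=.04)
```

```text
[{"claw": 15, "delta_pos": [-0.3, -2.1, -0.1], "turn": -0.0379}, {"claw": 15, "delta_pos": [-0.2, -2.0, -0.1], "turn": -0.038}, {"claw": 15, "delta_pos": [-0.1, -2.1, -0.1], "turn": -0.0379}, {"claw": 15, "delta_pos": [-0.1, -2.1, 0.0], "turn": -0.0379}, {"claw": 15, "delta_pos": [-0.3, -3.7, 0.0], "turn": -0.035}, {"claw": 15, "delta_pos": [-0.1, -3.7, 0.0], "turn": -0.035}, {"claw": 15, "delta_pos": [0.0, -3.7, 0.0], "turn": -0.035}, {"claw": 15, "delta_pos": [0.1, -3.7, 0.0], "turn": -0.035}]
```

Emit:
step_arm --motion '[{"claw": 15,"delta_pos": [0,-2.1,0],"turn": -0.038},{"claw": 15,"delta_pos": [0,-2.1,0],"turn": -0.038},{"claw": 15,"delta_pos": [0,-2.1,0],"turn": -0.038},{"claw": 15,"delta_pos": [0,-2.1,0],"turn": -0.038},{"claw": 15,"delta_pos": [0,0,0],"turn": 0}]'

```text
clock: 15.35
eef_pos: [496.1, 77.9, 76.6]
tcp_rot: [-3.139, -0.0, 2.804]
contact_force: [-4.1, -10.4, -1.2]
opening: 0.294
grasp_force: 81.2
```

```bash
python3 -c "
from h import *
rep()"
```

```text
t 15.35 phi 5.9460 z 76.6 rad(Fx along jaw) -0.4 tang(+y tool) -11.1 Fz -1.2 Tz 0.081 R 106.3 ang -0.3396 Thex 1.255 Tjoint 0.676
```

Emit:
step_arm --motion '[{"claw": 15,"delta_pos": [0,-3.7,0],"turn": -0.035},{"claw": 15,"delta_pos": [0,-3.7,0],"turn": -0.035},{"claw": 15,"delta_pos": [0,0,0],"turn": 0}]'

```text
clock: 15.6
eef_pos: [494.1, 71.3, 76.6]
tcp_rot: [-3.14, 0.0, 2.874]
contact_force: [-3.9, -6.2, -2.3]
opening: 0.289
grasp_force: 81.1
```

```bash
python3 -c "
from h import *
rep()"
```

```text
t 15.60 phi 6.0154 z 76.6 rad(Fx along jaw) -2.1 tang(+y tool) -7.0 Fz -2.3 Tz 0.028 R 106.2 ang -0.2744 Thex 0.768 Tjoint 0.403
```

Emit:
step_arm --motion '[{"claw": 15,"delta_pos": [0,-3.7,0],"turn": -0.035},{"claw": 15,"delta_pos": [0,-3.7,0],"turn": -0.035},{"claw": 15,"delta_pos": [0,0,0],"turn": 0},{"claw": 15,"delta_pos": [0,0,0],"turn": 0}]'

```text
clock: 15.93
eef_pos: [492.5, 64.6, 76.7]
tcp_rot: [-3.141, 0.0, 2.941]
contact_force: [-3.5, -5.0, -1.3]
opening: 0.288
grasp_force: 81.1
```

```bash
cat >> h.py <<'E'
def mark(d,z=71):
    im=d['img'].astype(int);c=proj(d,[596.3,42.5,z])[0]
    yy,xx=np.mgrid[:400,:640];m=(im[...,0]-np.maximum(im[...,1],im[...,2])>25)&(im[...,0]-im[...,1]>1.2*(im[...,1]-im[...,2])+15)&(np.hypot(xx-c[0],yy-c[1])<25)
    if m.sum()==0: return None
    w=m*(im[...,0]-im[...,1]).clip(0)
    X=onz(d,[((w*xx).sum()/w.sum(),(w*yy).sum()/w.sum())],z)[0]; v=X[:2]-[596.3,42.5]
    return m.sum(),np.hypot(*v),np.arctan2(v[1],v[0])
E
python3 -c "
from h import *
rep();print(mark(snap('top')),mark(snap('top')));rep()"
```

```text
t 15.93 phi 6.0825 z 76.7 rad(Fx along jaw) -2.4 tang(+y tool) -5.6 Fz -1.3 Tz -0.305 R 106.1 ang -0.2102 Thex 0.282 Tjoint -0.007
(np.int64(10), np.float64(35.69275460350359), np.float64(-0.582431079570863)) (np.int64(10), np.float64(35.696220662007626), np.float64(-0.5823842590474464))
t 16.03 phi 6.0824 z 76.7 rad(Fx along jaw) -1.9 tang(+y tool) -6.2 Fz -3.2 Tz -0.314 R 106.1 ang -0.2107 Thex 0.340 Tjoint 0.017
```

Emit:
step_arm --motion '[{"claw": 15,"delta_pos": [0,-3,0],"turn": -0.01},{"claw": 15,"delta_pos": [0,-3,0],"turn": -0.01},{"claw": 15,"delta_pos": [0,0,0],"turn": 0},{"claw": 15,"delta_pos": [0,0,0],"turn": 0}]'

```text
clock: 16.37
eef_pos: [491.9, 60.2, 76.9]
tcp_rot: [3.14, 0.001, 2.961]
contact_force: [-1.6, 7.8, -3.9]
opening: 0.287
grasp_force: 81.0
```

```bash
python3 -c "
from h import *
rep();print(mark(snap('top')),mark(snap('top')));rep()"
```

```text
t 16.37 phi 6.1030 z 76.9 rad(Fx along jaw) -3.0 tang(+y tool) 7.4 Fz -3.9 Tz 0.734 R 105.9 ang -0.1676 Thex -0.050 Tjoint 0.337
(np.int64(8), np.float64(36.33611515048564), np.float64(-0.5501002850187968)) (np.int64(8), np.float64(36.30193963681447), np.float64(-0.5500625501028303))
t 16.47 phi 6.1031 z 76.9 rad(Fx along jaw) -3.0 tang(+y tool) 6.3 Fz -4.2 Tz 0.703 R 105.9 ang -0.1682 Thex 0.040 Tjoint 0.367
```

Emit:
step_arm --motion '[{"claw": 15,"delta_pos": [0,0,0],"turn": -0.02},{"claw": 15,"delta_pos": [0,0,0],"turn": 0},{"claw": 15,"delta_pos": [0,0,0],"turn": 0}]'

```text
clock: 16.72
eef_pos: [491.6, 59.5, 76.9]
tcp_rot: [3.141, 0.001, 2.979]
contact_force: [-2.2, 1.1, -2.9]
opening: 0.287
grasp_force: 81.0
```

```bash
python3 -c "
from h import *
rep();print(mark(snap('top')),mark(snap('top')));rep()"
```

```text
t 16.72 phi 6.1211 z 76.9 rad(Fx along jaw) -2.3 tang(+y tool) 0.8 Fz -2.9 Tz 0.148 R 106.0 ang -0.1611 Thex 0.066 Tjoint 0.106
(np.int64(8), np.float64(36.06335231916544), np.float64(-0.5327815390733551)) (np.int64(9), np.float64(35.712671011858596), np.float64(-0.535844796175619))
t 16.82 phi 6.1205 z 76.9 rad(Fx along jaw) -1.5 tang(+y tool) 0.7 Fz -3.5 Tz 0.161 R 106.1 ang -0.1612 Thex 0.087 Tjoint 0.124
```

Emit:
step_arm --motion '[{"claw": 15,"delta_pos": [0,-3.7,0],"turn": -0.035},{"claw": 15,"delta_pos": [0,0,0],"turn": 0},{"claw": 15,"delta_pos": [0,0,0],"turn": 0}]'

```text
clock: 17.07
eef_pos: [490.8, 55.8, 76.8]
tcp_rot: [3.141, 0.0, 3.013]
contact_force: [-1.9, 1.6, -2.4]
opening: 0.291
grasp_force: 81.0
```

```bash
python3 -c "
from h import *
rep();print(mark(snap('top')),mark(snap('top')));rep()"
```

```text
t 17.07 phi 6.1544 z 76.8 rad(Fx along jaw) -2.1 tang(+y tool) 1.3 Fz -2.4 Tz 0.167 R 106.3 ang -0.1254 Thex 0.028 Tjoint 0.097
(np.int64(12), np.float64(35.24184693736858), np.float64(-0.5454663914926887)) (np.int64(11), np.float64(34.93879077876674), np.float64(-0.5432129038304574))
t 17.17 phi 6.1545 z 76.8 rad(Fx along jaw) -2.1 tang(+y tool) 0.6 Fz -3.5 Tz 0.040 R 106.3 ang -0.1262 Thex -0.028 Tjoint 0.005
```

Emit:
step_arm --motion '[{"claw": 15,"delta_pos": [0,-3.2,0],"turn": -0.03},{"claw": 15,"delta_pos": [0,-3.2,0],"turn": -0.03},{"claw": 15,"delta_pos": [0,0,0],"turn": 0},{"claw": 15,"delta_pos": [0,0,0],"turn": 0}]'

```text
clock: 17.5
eef_pos: [490.2, 49.4, 76.8]
tcp_rot: [-3.142, 0.0, 3.072]
contact_force: [-1.4, -0.6, -3.8]
opening: 0.29
grasp_force: 81.0
```

```bash
python3 -c "
from h import *
rep();print(mark(snap('top')),mark(snap('top')));rep()"
```

```text
t 17.50 phi 6.2137 z 76.8 rad(Fx along jaw) -1.4 tang(+y tool) -0.7 Fz -3.8 Tz -0.075 R 106.3 ang -0.0648 Thex 0.001 Tjoint -0.036
(np.int64(11), np.float64(34.925912405278474), np.float64(-0.5434568430922909)) (np.int64(12), np.float64(35.22997048103658), np.float64(-0.5455112856486367))
t 17.60 phi 6.2141 z 76.8 rad(Fx along jaw) -1.1 tang(+y tool) -0.4 Fz -2.4 Tz -0.083 R 106.4 ang -0.0656 Thex -0.043 Tjoint -0.062
```

Emit:
step_arm --motion '[{"claw": 15,"delta_pos": [0,-3.2,0],"turn": -0.03},{"claw": 15,"delta_pos": [0,0,0],"turn": 0},{"claw": 15,"delta_pos": [4,0,0],"turn": 0},{"claw": 15,"delta_pos": [5,0,0],"turn": 0},{"claw": 15,"delta_pos": [5,0,0],"turn": 0},{"claw": 15,"delta_pos": [0,0,0],"turn": 0}]'

```text
clock: 18.1
eef_pos: [474.0, 46.9, 76.5]
tcp_rot: [-3.141, -0.002, 3.103]
contact_force: [-0.2, 0.4, -4.7]
opening: 0.29
grasp_force: 80.7
```

```bash
python3 -c "
from h import *
rep();print(mark(snap('top')),mark(snap('top')));rep()"
```

```text
t 18.10 phi 6.2450 z 76.5 rad(Fx along jaw) -0.2 tang(+y tool) 0.4 Fz -4.7 Tz 0.024 R 122.4 ang -0.0359 Thex -0.022 Tjoint 0.001
(np.int64(14), np.float64(35.302599404935094), np.float64(-0.5436288667554213)) (np.int64(14), np.float64(35.23385184141816), np.float64(-0.5452760002839353))
t 18.20 phi 6.2453 z 76.8 rad(Fx along jaw) -0.1 tang(+y tool) -0.7 Fz -5.1 Tz 0.014 R 120.9 ang -0.0366 Thex 0.083 Tjoint 0.049
```

Emit:
step_arm --motion '[{"claw": 15,"delta_pos": [10,0,0],"turn": 0},{"claw": 15,"delta_pos": [15,0,0],"turn": 0},{"claw": 15,"delta_pos": [15,0,0],"turn": 0},{"claw": 15,"delta_pos": [15,0,0],"turn": 0},{"claw": 15,"delta_pos": [0,0,-15],"turn": 0},{"claw": 15,"delta_pos": [0,0,-25],"turn": 0},{"claw": 15,"delta_pos": [0,0,-10],"turn": 0},{"claw": 15,"delta_pos": [0,0,0],"turn": 0}]'

```text
clock: 18.87
eef_pos: [421.9, 49.1, 128.8]
tcp_rot: [3.141, 0.004, 3.104]
contact_force: [0.7, -0.2, -4.7]
opening: 0.287
grasp_force: 80.9
```

```bash
python3 -c "
from h import *
rep();print(sense()['eef_pos'],mark(snap('top')))
plan([(505,280,110,.303+np.pi)],15,step=35)"
```

```text
t 18.87 phi 6.2453 z 128.8 rad(Fx along jaw) 0.7 tang(+y tool) -0.2 Fz -4.7 Tz -0.020 R 174.5 ang -0.0380 Thex 0.000 Tjoint -0.010
[421.9235524   49.12292335 128.81920757] (np.int64(14), np.float64(35.27294988225232), np.float64(-0.5432009621413806))
[{"claw": 15, "delta_pos": [-9.4, 29.2, 2.2], "turn": -0.0426}, {"claw": 15, "delta_pos": [-10.6, 28.9, 2.2], "turn": -0.0426}, {"claw": 15, "delta_pos": [-11.8, 28.3, 2.2], "turn": -0.0426}, {"claw": 15, "delta_pos": [-13.0, 27.8, 2.2], "turn": -0.0427}, {"claw": 15, "delta_pos": [-14.2, 27.3, 2.2], "turn": -0.0426}, {"claw": 15, "delta_pos": [-15.4, 26.6, 2.2], "turn": -0.0426}, {"claw": 15, "delta_pos": [-16.4, 25.9, 2.2], "turn": -0.0426}, {"claw": 15, "delta_pos": [-17.6, 25.2, 2.2], "turn": -0.0426}]
```

Emit:
step_arm --motion '[{"claw": 15,"delta_pos": [-9.5,29,2],"turn": -0.043},{"claw": 15,"delta_pos": [-10.5,29,2],"turn": -0.043},{"claw": 15,"delta_pos": [-12,28.5,2],"turn": -0.043},{"claw": 15,"delta_pos": [-13,28,2],"turn": -0.043},{"claw": 15,"delta_pos": [-14,27.5,2],"turn": -0.043},{"claw": 15,"delta_pos": [-15.5,26.5,2],"turn": -0.043},{"claw": 15,"delta_pos": [-16.5,26,2],"turn": -0.043},{"claw": 15,"delta_pos": [-17.5,25,2],"turn": -0.043}]'

```text
clock: 19.58
eef_pos: [503.6, 281.4, 108.8]
tcp_rot: [-3.141, -0.002, -2.833]
contact_force: [0.6, -0.4, -5.1]
opening: 0.286
grasp_force: 80.9
```

Emit:
step_arm --motion '[{"claw": 15,"delta_pos": [0,0,0],"turn": 0},{"claw": 15,"delta_pos": [0,0,30],"turn": 0},{"claw": 15,"delta_pos": [0,0,30],"turn": 0},{"claw": 15,"delta_pos": [0,0,20],"turn": 0},{"claw": 15,"delta_pos": [0,0,0],"turn": 0},{"claw": 15,"delta_pos": [0,0,0],"turn": 0}]'

```text
clock: 20.08
eef_pos: [502.7, 279.3, 29.0]
tcp_rot: [-3.141, -0.004, -2.836]
contact_force: [0.4, 0.1, -6.0]
opening: 0.289
grasp_force: 81.0
```

Emit:
step_arm --motion '[{"claw": 15,"delta_pos": [0,0,8],"turn": 0},{"claw": 15,"delta_pos": [0,0,4],"turn": 0},{"claw": 15,"delta_pos": [0,0,1.5],"turn": 0},{"claw": 15,"delta_pos": [0,0,0],"turn": 0}]'

```text
clock: 20.42
eef_pos: [504.6, 280.4, 17.6]
tcp_rot: [3.141, 0.001, -2.835]
contact_force: [-0.6, -1.1, -5.0]
opening: 0.289
grasp_force: 81.2
```

Emit:
step_arm --motion '[{"claw": 15,"delta_pos": [0,0,1.5],"turn": 0},{"claw": 15,"delta_pos": [0,0,1.2],"turn": 0},{"claw": 15,"delta_pos": [0,0,0],"turn": 0},{"claw": 15,"delta_pos": [0,0,0],"turn": 0}]'

```text
clock: 20.75
eef_pos: [504.4, 280.3, 14.7]
tcp_rot: [3.142, 0.0, -2.835]
contact_force: [0.0, 0.9, -4.7]
opening: 0.289
grasp_force: 81.2
```

Emit:
step_arm --motion '[{"claw": 15,"delta_pos": [0,0,1],"turn": 0},{"claw": 15,"delta_pos": [0,0,0.5],"turn": 0},{"claw": 15,"delta_pos": [0,0,0],"turn": 0},{"claw": 15,"delta_pos": [0,0,0],"turn": 0}]'

```text
clock: 21.08
eef_pos: [504.7, 280.4, 13.5]
tcp_rot: [3.141, 0.001, -2.835]
contact_force: [-0.0, 0.0, 1.7]
opening: 0.291
grasp_force: 82.1
```

Emit:
step_arm --motion '[{"claw": 35,"delta_pos": [0,0,0],"turn": 0},{"claw": 60,"delta_pos": [0,0,0],"turn": 0},{"claw": 60,"delta_pos": [0,0,0],"turn": 0},{"claw": 60,"delta_pos": [0,0,0],"turn": 0},{"claw": 60,"delta_pos": [0,0,-5],"turn": 0},{"claw": 60,"delta_pos": [0,0,-15],"turn": 0},{"claw": 60,"delta_pos": [0,0,-25],"turn": 0},{"claw": 60,"delta_pos": [0,0,-30],"turn": 0}]'

```text
clock: 21.75
eef_pos: [503.2, 279.7, 87.8]
tcp_rot: [-3.141, -0.003, -2.835]
contact_force: [-0.2, 0.4, -1.0]
opening: 0.702
grasp_force: 0.0
```

Emit:
step_arm --motion '[{"claw": 60,"delta_pos": [0,0,-35],"turn": 0},{"claw": 60,"delta_pos": [0,0,-35],"turn": 0},{"claw": 60,"delta_pos": [0,0,-35],"turn": 0},{"claw": 60,"delta_pos": [0,0,-30],"turn": 0},{"claw": 60,"delta_pos": [0,0,0],"turn": 0},{"claw": 60,"delta_pos": [0,0,0],"turn": 0}]'

```text
clock: 22.25
eef_pos: [505.3, 280.8, 225.4]
tcp_rot: [3.141, 0.004, -2.835]
contact_force: [-0.8, -0.2, -0.5]
opening: 0.705
grasp_force: 0.0
```

Run:
```python
from h import *
rep();print(sense()['opening'])
d=snap('wrist','w9');t=snap('top','t9');print('mark',mark(t))
im=cv2.cvtColor(d['img'],cv2.COLOR_RGB2HSV)
# red butt ring location & blue mat overlap
m=((im[...,0]<8)|(im[...,0]>172))&(im[...,1]>170)&(im[...,2]>90)
n,l,st,c=cv2.connectedComponentsWithStats(m.astype(np.uint8))
for i in range(1,n):
    if st[i,4]>25: print(st[i],c[i],onz(d,[c[i]],25)[0])
# things unmoved: diff of top0 vs t9 outside wrench/arm
a=load('top0')['img'].astype(int);b=t['img'].astype(int)
for n,p in dict(pot=(318,127),bottle=(349,130),strainer=(251,156),tin=(382,257),hex=(301,188)).items():
    print(n,np.abs(a-b)[p[1]-15:p[1]+15,p[0]-15:p[0]+15].mean())
```

```text
t 22.25 phi 0.3063 z 225.4 rad(Fx along jaw) -0.8 tang(+y tool) 0.1 Fz -0.5 Tz 0.072 R 255.1 ang -1.2061 Thex 0.062 Tjoint 0.067
0.7049665599327795
mark (np.int64(14), np.float64(35.27789940337397), np.float64(-0.543439521952395))
[  35    0   49   66 1790] [55.99273743 29.18156425] [442.17517707 -29.1107001   25.        ]
[316  90  24   6 137] [327.74452555  92.51824818] [417.34160877 252.95098599  25.        ]
pot 2.15
bottle 1.1018518518518519
strainer 16.992962962962963
tin 0.9237037037037037
hex 6.925185185185185
```

Run:
```python
from h import *
def orange(f,p,r=14):
    im=load(f)['img'][p[1]-r:p[1]+r,p[0]-r:p[0]+r];h=cv2.cvtColor(im,cv2.COLOR_RGB2HSV)
    m=(h[...,0]>3)&(h[...,0]<18)&(h[...,1]>150)&(h[...,2]>60);y,x=np.nonzero(m);return m.sum(),x.mean()+p[0]-r,y.mean()+p[1]-r
for f,p in (('top0',(251,156)),('t5',(251,156)),('t8',(251,156)),('t9',(251,156)),('scene0',(234,250)),('s5',(234,250)),('s8',(234,250))):
    try: print(f,orange(f,p))
    except Exception as e: print(f,e)
d=snap('scene','s9');print(orange('s9',(234,250)))
print((load('t9')['img'][140:175,235:267].mean(),load('top0')['img'][140:175,235:267].mean()))
```

```text
top0 (np.int64(115), np.float64(249.2086956521739), np.float64(153.34782608695653))
t5 (np.int64(115), np.float64(249.2782608695652), np.float64(153.28695652173914))
t8 (np.int64(116), np.float64(249.22413793103448), np.float64(153.30172413793105))
t9 (np.int64(120), np.float64(249.05833333333334), np.float64(153.34166666666667))
scene0 (np.int64(69), np.float64(232.7536231884058), np.float64(247.72463768115944))
s5 (np.int64(59), np.float64(232.61016949152543), np.float64(247.84745762711862))
s8 (np.int64(63), np.float64(232.71428571428572), np.float64(247.8095238095238))
(np.int64(75), np.float64(232.93333333333334), np.float64(248.2133333333333))
(np.float64(78.94345238095238), np.float64(96.63839285714286))
```

The strainer hasn't moved; the difference was only a shadow. Handing in.

```bash
python3 -c "
from rig import *
print(sign_off())"
```

```text
the job is handed in; nothing more can be done
None
```

The filter cap is tightened home until the wrench broke over, well short of its stop. The wrench came off without loosening the cap and is back on the mat, nothing else was moved, and the job is handed in; the result of the judging was not shown.

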